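# Brake the cleaning caddy, hang the spray bottle, release and roll it home

### The arm

A 6-joint arm with a two-finger parallel gripper is mounted at the origin on the work surface. World frame = base frame: x ahead of the robot, y to its left, z up, the work surface at z = 0. Lengths are in mm, angles in rad, forces in N, time in s.
With the tool pointing down it reaches from about 275 to 1000 mm from the base axis. Payload 8.4 kg.
Tool frame: the origin (TCP) lies on the centre line of the jaws, within the pads' length; the fingertips stand 17 mm ahead of it and the grasp point (between the pads) lies 2 mm behind it (r.tcp_to_tips is the z of the fingertips in the tool frame, in mm); z points along the fingers, y is the direction in which the jaws open and shut (so a half turn about z gives the same grasp; the last joint's range is limited). The gripper opens to 85 mm and grips with 20 to 120 N. Pads are 22 mm wide; open, the fingers measure 114 mm over their backs; the gripper's body (76 mm by 85 mm) begins 54 mm behind the grasp point. The pads swing forward as they close: fully open they stand 13 mm farther back than shut.
Start: joints at [-1.143, 0.353, 1.633, -0, 1.155, -0.002], TCP at [260.43, -568.159, 248.281] pointing down, gripper open.
Joint ranges: [-2.63, 2.63], [-0.92, 2.1], [0.06, 2.66], [-1.3, 4.44], [0, 2.69], [-3.02, 3.02]. Speed limits (rad/s): [2.22, 2.22, 2.79, 3.14, 3.14, 3.14].

### API

Orientations are given as [roll, pitch, yaw] about the fixed x, y, z axes, in that order (R = Rz(yaw) Ry(pitch) Rx(roll)).
In Python, from rig import r, cams, job gives the robot as it stands.
- The arm moves only by the tool drive_tool, never from a script. Its argument "deltas" is a list of rows, each a list of 4 numbers: the shift along the tool's x, y, z in cm, then the turn about the tool's z in rad. In form: [[x, y, z, roll], ...]. A call has 1 to 12 rows; each row shifts and turns the commanded pose from where the row before left it, along the tool's axes as they then stand; what a row does not reach is not made up. A row lasts 1/12 s, in which the tool goes at most 41.7 mm and 7.16 degrees, less where a joint would pass 70% of its speed; a pose out of reach is approached as far as the arm can. A call with a gripper value outside its range is refused whole. "jaw" is the closure, from 0 (fully open) to 1 (shut), set as the call begins (left out, the last holds). The fingers move at their own pace and stop on an object; "force" is the grip in N (left out, the last holds). Time passes only in rows, so rows that do not move let the fingers close. It gives the time, the measured TCP pose, the force and the opening at its end, in the units of the state.
- r.sense(): the state, without advancing time (a new reading comes with each control period).
- cams.grab_frame(name): name is "scene" or "top" or "wrist"; returns (picture, depth): 420x560x3 uint8, red, green, blue; 420x560 float32, mm along the optical axis (not along the pixel's ray), 0 where there is no reading.
- cams.camera_params(name): a dict with "fx", "fy", "cx", "cy" (pixels), "R" (3x3) and "t" (3): a world point X has camera coordinates R X + t. Camera axes: x right, y down, z forward; pixel columns grow to the right and rows downward; lengths in mm; the calibration is good to about 2 mm. A picture is of the moment at which its call begins: read the wrist's pose just before it. camera_params takes no time and is no camera call; for the wrist camera it gives the pose at the moment of the call.
- job.sign_off(): hands the job in, once; it reports no verdict.
The state is a dict: "clock": time; "qpos": joint angles; "qvel": joint speeds; "joint_efforts": joint torques, N m; "eef_pos": TCP position; "tcp_rot": TCP orientation; "contact_force": force on the tool from outside, world axes, zero at the start; "wrist_torque": the same for the moment, N m; "opening": opening from 0.0 (shut) to 1.0 (fully open).
Only numpy, scipy, OpenCV 4.12 (cv2) and the standard library are available. Lean on these libraries where they do the work, as an engineer would, in place of code of your own. Each camera call takes 0.05 s, during which the arm holds its last target. There are 200 camera calls.

### The job

Push the wheeled caddy's brake pedal fully down so that it stays where it is, then take the trigger spray bottle standing on the bench and hang it upright by its trigger on the caddy's side rail, in the gap between the two bottles that hang there already, without knocking those off, and let go of it. Then lift the brake pedal fully up again and roll the caddy away into its bay until it is against the stop. Leave everything else on the bench standing as it is.

Things in the scene. Friction and masses are not known exactly. Their poses are not given: they have to be found in the camera images.
- spray_mid (a point): the spray bottle to be hung: white with a grey head, standing among other containers, the only one with a trigger; 192 mm tall, 0.2 to 0.45 kg. Point on its axis, 96 mm up; z up the bottle, -y towards the trigger. Body 30 mm radius up to 105 mm, then a shoulder to a 15.5 mm radius collar (140 to 160 mm up), then the head
- spray_head (a point): where to grip that bottle: inside its flat-sided spray head, on the bottle's axis, 178 mm above its underside; axes as for spray_mid. The head is 26 mm wide (along x; grip across this), 32 mm tall (160 to 192 mm up) and reaches from 28 mm behind the axis to 64 mm in front with its nozzle
- spray_throat (a point): top middle of that bottle's throat, which goes over the rail: 27.5 mm in front of its axis, 160 mm up, on the head's flat underside. The throat is 23 mm wide, open below, between the collar and the rear face of the trigger (39 mm in front of the axis). The trigger is 16 mm wide and reaches down to 121 mm, its tip slanting forward to 54 mm
- hung_near_mid (a point): a bottle like the standing one, hanging by its trigger on the caddy's side rail, nearer to the robot. Point and axes as for spray_mid: -y points across the rail into the caddy, x along the rail away from the robot
- hung_far_mid (a point): the other hanging bottle, farther from the robot, 146 to 158 mm along the rail from the near one (axis to axis). The new bottle goes half-way between them and hangs just as they do: same height, same distance from the rail, same facing
- caddy_ref (a point): grey plastic caddy on four casters: point on the bench under its centre, moving with it; x is the way it rolls into its bay (away from the robot), y left, z up. Tub 300 mm along x, 228 along y, walls 205 mm high, contents lower than 210 mm. Round steel rail, 10 mm thick, over the walls at y = +-110, x = +-146 mm. Free, it rolls with about 1 N
- caddy_rail (a point): middle of the caddy's left (y = +110 mm) rail, on the rail's axis, 235 mm above the bench; axes as for caddy_ref. The bottles hang outside this rail with their triggers inside it, their axes 34 mm outside the rail's axis, the heads' undersides resting on the rail and the bottles' undersides 80 mm above the bench, bodies against the wall
- caddy_handle (a point): middle of the push handle, a round bar (12 mm, with a 20 mm thick sleeve over its middle 110 mm) along the caddy's y at its near end, 220 mm long, 245 mm above the bench, 58 mm out from the end rail. It stands above the brake pedal, so the pedal is reached from the robot's side with the tool leaning some 22 to 40 degrees from vertical
- pedal_pad (a point): where to push on the brake pedal: top face of its steel blade, mid-width, 56 mm from its pivot. It sticks out of the caddy's near end under the handle, by the right-hand caster. Blade 38 mm wide along the caddy's y, 7 mm thick, ending 20 mm beyond this point with a 13 mm round toe bar. 77 mm above the bench when up, about 49 when down. Axes turn with the pedal and equal the caddy's when up
- pedal (a joint): angle of the brake pedal in rad: 0 fully up (released), about 0.5 fully down (locked, a shoe presses on the tyre). Its pivot runs along the caddy's y at x = -142, y = -85, z = 62 mm from caddy_ref; when up the blade rises outward by 12 degrees. Stiff, stays where it is left: about 7 N on the pad moves it either way; it can be gripped across its 38 mm width and lifted
- caddy (a joint): distance in m that the caddy has rolled from where it stood at the start
- bay: parking bay fixed to the bench: two low aluminium guide strips (14 mm high) and an upright stop plate 110 mm high with a rubber buffer, at the far end. Origin on the bench where the caddy's centre (caddy_ref) is when the caddy is against the stop; x points to the stop, along the way that the caddy rolls. At the start the caddy stands 90 to 125 mm short of it.
- bottle: bystander: screw-cap bottle, 64 mm across, 175 mm tall, origin under its centre
- jar: bystander: wide jar, 70 mm across, 105 mm tall, origin under its centre
- can: bystander: can, 66 mm across, 135 mm tall, origin under its centre
- pail: bystander: small pail, 130 mm across, 130 mm tall, origin under its centre, to the right of the caddy
- carton: bystander: cardboard carton 100 x 150 x 85 mm, origin under its centre, to the right of the caddy
- brush: bystander: wooden scrubbing brush 150 x 58 x 52 mm lying bristles down, origin under its centre
- dustpan: bystander: dustpan 110 x 160 mm, 45 mm high, lying flat, handle 100 mm long to its -x; origin at the middle of its rear edge on the bench
There are look-alikes about, which are no part of the job. Leave any purple or red look-alike of the part that bears hung_near_mid alone.

How it is judged:
By the outcome, as a careful person would: the job done as asked, in the order asked, and still so for the second after the job is handed in, with the robot touching nothing.
It also fails if it takes over 72 s, if anything falls off the work surface, if the arm or the gripper's body presses on something with over 40 N, if the wrist force passes 120 N, or if a joint passes its speed limit or range.

## Working session

There is one attempt and no reset: what is moved stays moved. The work goes in short steps, Python scripts to look and compute and a tool call to move; the robot and the scene stay as the last step left them, time stands still between calls to the robot, and variables do not carry over. Pictures are saved under pics/ and viewed, about 8 in all and at most 12, crops included, and the job is handed in when it is done.

Besides the shell and the picture viewer there is one more tool, called after "Emit:" by a JSON object that holds its "name" and its "arguments", one argument or row to a line. drive_tool: Moves the arm, as the interface text tells. Its arguments: {"type":"object","properties":{"deltas":{"type":"array"},"jaw":{"type":"number"},"force":{"type":"number"}},"required":["deltas"]}

```bash
mkdir -p pics; ls
cat > h.py <<'E'
import numpy as np,cv2
from rig import r,cams,job
def grab(n,save=None):
    p=cams.camera_params(n); im,d=cams.grab_frame(n)
    if save: cv2.imwrite('pics/'+save,im[:,:,::-1])
    return im,d,p
def cloud(d,p):
    v,u=np.mgrid[:d.shape[0],:d.shape[1]]
    X=np.stack([(u-p['cx'])/p['fx']*d,(v-p['cy'])/p['fy']*d,d],-1)
    W=(X-p['t'])@np.array(p['R']); W[d==0]=np.nan
    return W
def proj(X,p):
    c=np.array(p['R'])@np.array(X,float)+p['t']; return [p['fx']*c[0]/c[2]+p['cx'],p['fy']*c[1]/c[2]+p['cy']]
E
python3 - <<'E'
from h import *
a,d,p=grab('scene'); b,d2,p2=grab('top')
np.savez('s0.npz',a=a,d=d,b=b,d2=d2)
cv2.imwrite('pics/scene0.png',a[:,:,::-1]);cv2.imwrite('pics/top0.png',b[:,:,::-1])
print(r.sense()); print(p,p2)
E
```

```text
pics
{'clock': 0.1, 'qpos': array([-1.14342472e+00,  3.53589378e-01,  1.63404845e+00, -9.17129174e-06,
        1.15520186e+00, -2.39720911e-03]), 'qvel': array([ 0.00139419, -0.00174008, -0.00168181,  0.00097463,  0.00032299,
        0.00020191]), 'joint_efforts': array([ 2.83155696e-04, -6.06356120e+01, -3.42821181e+01,  5.10936650e-05,
        3.97317795e-03,  5.96646231e-06]), 'eef_pos': array([ 260.24588104, -567.79946218,  247.63503069]), 'tcp_rot': array([-3.14034560e+00,  5.39654959e-06,  4.29772525e-01]), 'contact_force': array([-0.19178211,  0.2477395 ,  0.85786714]), 'wrist_torque': array([ 0.02612216, -0.0105906 , -0.00355236]), 'opening': 0.9984410550971782}
{'fx': 499.5224688852807, 'fy': 499.5224688852807, 'cx': 281.04322513860507, 'cy': 213.31781855361783, 'R': array([[-0.70920359,  0.70491874,  0.01094676],
       [ 0.54014264,  0.55327353, -0.63414062],
       [-0.45307416, -0.44382199, -0.77314025]]), 't': array([ 375.02934692, -153.52773862, 1812.21294275])} {'fx': 519.2582495968123, 'fy': 519.2582495968123, 'cx': 277.32216597468744, 'cy': 203.20616507240476, 'R': array([[-2.61378222e-02, -9.99658339e-01,  1.37760805e-04],
       [-9.92922692e-01,  2.59457358e-02, -1.15893690e-01],
       [ 1.15850520e-01, -3.16599450e-03, -9.93261614e-01]]), 't': array([ -23.30604304,  522.86087067, 1616.46440771])}
```

View pics/scene0.png

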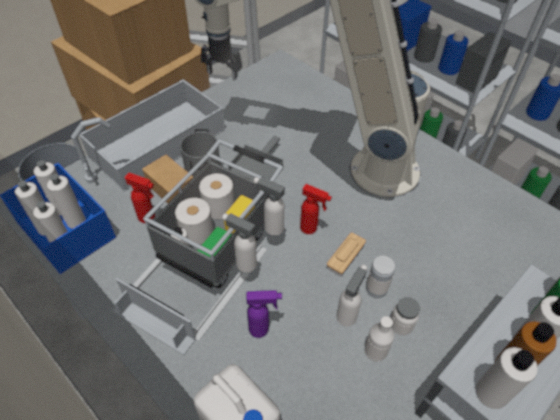

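View pics/top0.png

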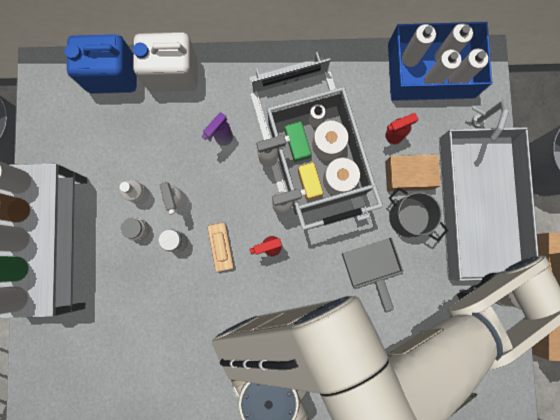

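The scene view shows the bottle to be hung, white with a grey head, at scene (350,300) / top (170,197). The look-alikes are purple at (258,315) and red at (310,210) and (140,195). The hung pair have heads at top (268,147) and (285,199), and the caddy handle is near top (335,215). Next I'll measure from depth.

Run:
```python
from h import *
s=np.load('s0.npz'); pt=cams.camera_params('top'); ps=cams.camera_params('scene')
Wt=cloud(s['d2'],pt); Ws=cloud(s['d'],ps)
def reg(n,W,box,z0,z1,img=None):
    u0,v0,u1,v1=box; Q=W[v0:v1,u0:u1].reshape(-1,3); Q=Q[(Q[:,2]>z0)&(Q[:,2]<z1)]
    c=Q.mean(0); e=cv2.PCACompute2(Q[:,:2].astype(np.float32),None)
    R=cv2.minAreaRect(Q[:,:2].astype(np.float32))
    print(n,len(Q),c.round(1),'zmax',np.percentile(Q[:,2],[50,98]).round(1),'ax',e[1][0].round(3),'rect',np.round(R[0],1),np.round(R[1],1),round(R[2],1))
reg('std head',Wt,(150,175,195,225),170,210)
reg('std head s',Ws,(330,255,380,300),165,210)
reg('near head',Wt,(255,180,305,215),240,290)
reg('far head',Wt,(250,130,293,165),240,290)
reg('near head s',Ws,(250,170,300,200),250,290)
reg('far head s',Ws,(222,210,265,240),250,290)
reg('handle',Wt,(290,195,390,245),236,262)
reg('pedal?',Wt,(290,200,390,260),60,110)
reg('red',Wt,(240,230,290,260),150,210)
reg('brush',Wt,(200,215,240,275),30,70)
reg('can/jar1',Wt,(110,170,150,205),150,190)
reg('jar',Wt,(155,225,185,255),80,150)
reg('jar2',Wt,(115,215,150,245),80,150)
reg('rails',Wt,(255,80,390,240),228,246)
# stop plate/guides
reg('stop',Wt,(240,55,335,100),90,125)
k=(Wt[:,:,2]>228)&(Wt[:,:,2]<262)
b=s['b'][:,:,::-1].copy(); b[k]=(0,0,255)
c1=cv2.resize(b[50:260,220:400],None,fx=3,fy=3)
# scene crop
c2=cv2.resize(s['a'][235:365,300:430,::-1],None,fx=2.5,fy=2.5)
o=np.zeros((630,540+325,3),np.uint8);o[:,:540]=c1;o[:325,540:]=c2
o[325:325+300,540:860]=cv2.resize(s['a'][140:260,230:358,::-1],(320,300))
cv2.imwrite('pics/c1.png',cv2.resize(o,(800,583)))
```

```text
std head 301 [528.1 277.2 189.1] zmax [189.7 197.9] ax [0.967 0.255] rect [527.2 278.2] [92.1 27. ] 15.2
std head s 358 [539.1 284.5 188.1] zmax [190.5 196.7] ax [0.968 0.252] rect [529.7 281. ] [96.  26.3] 14.1
near head 366 [509.4 -67.9 266.3] zmax [269.8 276.5] ax [-0.144  0.99 ] rect [507.2 -75.2] [90.2 81.3] 54.0
far head 373 [659.5 -28.6 265.7] zmax [269.1 276.4] ax [-0.207  0.978] rect [659.7 -36.3] [96.6 76.3] 62.7
near head s 342 [518.5 -59.2 267.1] zmax [269.7 276.2] ax [-0.268  0.963] rect [515.6 -64.7] [29.8 91.8] 14.3
far head s 380 [668.4 -19.5 267.5] zmax [269.9 276.1] ax [-0.247  0.969] rect [666.5 -26.1] [29.4 94.7] 15.6
handle 744 [ 467.2 -192.1  247.8] zmax [248.4 257.5] ax [-0.101  0.995] rect [ 485.4 -199. ] [ 90.7 246.4] 10.1
pedal? 303 [ 499.7 -232.3   80. ] zmax [ 79.4 106. ] ax [0.117 0.993] rect [ 490.9 -199.1] [235.2  64. ] 89.3
red 296 [380.7  -1.1 189.4] zmax [190.8 197. ] ax [-0.285  0.959] rect [379.6   0.9] [29.9 91.9] 19.8
brush 833 [388.6 145.5  41.9] zmax [40.  56.7] ax [0.986 0.168] rect [388.9 146.1] [149.3  58.2] 9.9
can/jar1 97 [564.6 404.5 171. ] zmax [172.2 179.1] ax [0.481 0.877] rect [564.6 405. ] [29.2 28.8] 46.1
jar 441 [408.3 280.3 128.1] zmax [132.6 140.1] ax [0.197 0.98 ] rect [409.7 283.2] [64.5 62. ] 12.9
jar2 368 [448.9 404.8 102.1] zmax [103.5 111. ] ax [0.575 0.818] rect [449.3 405.9] [62.5 61.2] 25.7
rails 1374 [ 633.3 -169.5  238.5] zmax [238.5 245.5] ax [0.967 0.257] rect [ 617. -146.] [365.9 280.1] 14.8
stop 454 [926.6 -92.8 100.6] zmax [100.  112.9] ax [-0.251  0.968] rect [925.4 -91.2] [ 21.4 254.9] 15.0
```

View pics/c1.png

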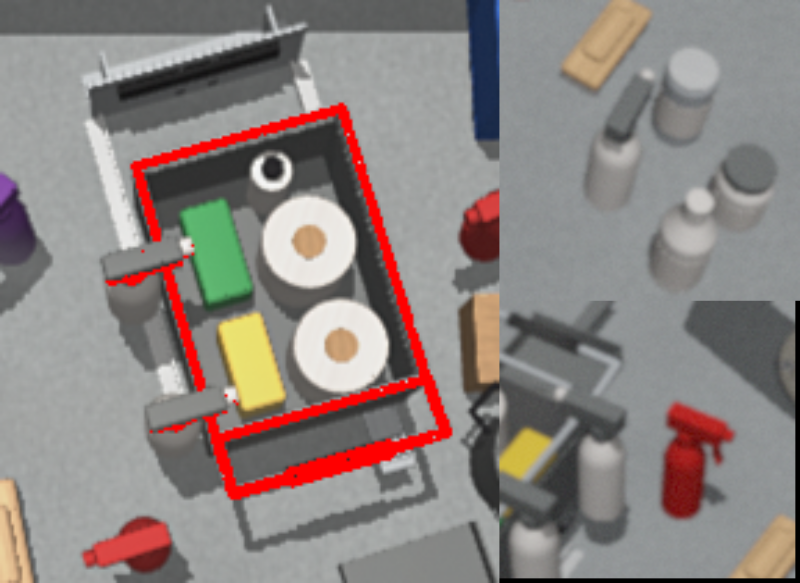

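```bash
cat > fit.py <<'E'
from h import *
from scipy.optimize import least_squares
def segd(P,a,b):
    a=np.array(a,float);b=np.array(b,float);t=np.clip(((P-a)@(b-a))/((b-a)@(b-a)),0,1)
    return np.linalg.norm(P-(a+t[:,None]*(b-a)),axis=1)
S=[((-146,-110),(146,-110)),((-146,110),(146,110)),((-146,-110),(-146,110)),((146,-110),(146,110))]
H=((-204,-110),(-204,110))
def fit(W,x0=(660,-145,.258)):
    Q=W.reshape(-1,3);Q=Q[np.isfinite(Q[:,2])]
    def loc(x,Q): c,s=np.cos(x[2]),np.sin(x[2]); return (Q[:,:2]-x[:2])@np.array([[c,-s],[s,c]])
    x=np.array(x0,float)
    for tol in (40,15,8):
        L=loc(x,Q); 
        dr=np.min([segd(L,*s) for s in S],0); dh=segd(L,*H)
        kr=(dr<tol)&(Q[:,2]>231)&(Q[:,2]<244); kh=(dh<tol)&(Q[:,2]>243)&(Q[:,2]<258)
        f=lambda x:np.r_[np.min([segd(loc(x,Q[kr]),*s) for s in S],0),segd(loc(x,Q[kh]),*H)]
        x=least_squares(f,x,loss='soft_l1',f_scale=3).x
    return x,kr.sum(),kh.sum(),np.median(Q[kr,2]),np.median(Q[kh,2])
def w2c(x,P): c,s=np.cos(x[2]),np.sin(x[2]); return (np.asarray(P)[...,:2]-x[:2])@np.array([[c,-s],[s,c]])
def c2w(x,P): c,s=np.cos(x[2]),np.sin(x[2]); return np.asarray(P,float)@np.array([[c,s],[-s,c]])+x[:2]
E
python3 - <<'E'
from fit import *
s=np.load('s0.npz')
print([n for n in dir(r) if n[0]!='_'],r.tcp_to_tips)
for n,d in(('top','d2'),('scene','d')):
    p=cams.camera_params(n);W=cloud(s[d],p);x,*k=fit(W);print(n,x.round(3),k)
    print(' handle',c2w(x,[-204,0]).round(1),'pad',c2w(x,[-197,-85]).round(1),'rail',c2w(x,[0,110]).round(1))
    Q=W.reshape(-1,3);Q=Q[np.isfinite(Q[:,2])];C=w2c(x,Q)
    # hung heads: in caddy coords, x profile for z>258, y 100..172
    k=(Q[:,2]>258)&(Q[:,2]<285)&(C[:,1]>118)&(C[:,1]<185)&(abs(C[:,0])<150)
    for lo,hi in((-150,0),(0,150)):
        m=k&(C[:,0]>lo)&(C[:,0]<hi);c=C[m];print('  hung',m.sum(),np.percentile(c[:,0],[3,50,97]).round(1),np.percentile(c[:,1],[2,98]).round(1))
    # pedal area
    k=(Q[:,2]>40)&(Q[:,2]<100)&(abs(C[:,1]+85)<30)&(C[:,0]<-150)&(C[:,0]>-235);c=C[k]
    print('  pedal',k.sum(),[ (b,round(np.median(Q[k][(c[:,0]>b)&(c[:,0]<=b+10),2]),1)) for b in range(-230,-160,10) if ((c[:,0]>b)&(c[:,0]<=b+10)).sum()>2])
    print('  ped y',np.percentile(c[c[:,0]<-190,1],[3,97]).round(1) if k.sum() else '')
    # standing bottle body: z 20..100 around
    k=(np.hypot(Q[:,0]-546,Q[:,1]-284)<45)&(Q[:,2]>20)&(Q[:,2]<100);b=Q[k]
    if k.sum()>30:
        f=lambda c:np.hypot(b[:,0]-c[0],b[:,1]-c[1])-30
        print('  body',k.sum(),least_squares(f,[546,284],loss='soft_l1',f_scale=2).x.round(1))
    k=(np.hypot(Q[:,0]-530,Q[:,1]-280)<70)&(Q[:,2]>180)&(Q[:,2]<205);print('  stdhead',k.sum(),cv2.minAreaRect(Q[k][:,:2].astype(np.float32)))
    k=(abs(Q[:,2]-100)<12)&(C[:,0]>200)&(C[:,0]<330)&(abs(C[:,1])<120);print('  stop x',k.sum(),np.percentile(C[k,0],[3,50,97]).round(1),'line',np.polyfit(C[k,1],C[k,0],1).round(4))
    # bystanders near pedal path
    for nm,u in (('dustpan',(380,-340)),):
        k=(np.hypot(Q[:,0]-u[0],Q[:,1]-u[1])<150)&(Q[:,2]>8)&(Q[:,2]<60)&(C[:,0]<-210);print(nm,k.sum(),cv2.minAreaRect(Q[k][:,:2].astype(np.float32)))
E
```

```text
['MotionError', 'sense', 'tcp_to_tips'] 17.0
top [ 6.52472e+02 -1.61314e+02  2.55000e-01] [np.int64(1145), np.int64(407), np.float64(238.08180652382728), np.float64(251.3621077743519)]
 handle [ 455.1 -212.7] pad [ 483.2 -293.2] rail [624.8 -54.9]
  hung 195 [-124.2 -111.7  -98.9] [119.1 170.3]
  hung 192 [31.4 42.5 56.8] [119.1 170. ]
  pedal 212 [(-230, np.float64(78.8)), (-220, np.float64(81.2)), (-210, np.float64(76.1)), (-190, np.float64(74.5)), (-180, np.float64(70.5)), (-170, np.float64(69.2))]
  ped y [-103.  -68.]
  body 94 [544.7 283.5]
  stdhead 287 ((527.2044067382812, 278.2782287597656), (92.05682373046875, 26.848520278930664), 15.16636848449707)
  stop x 458 [272.8 283.3 290.1] line [-1.600000e-03  2.820614e+02]
dustpan 819 ((354.82513427734375, -349.80767822265625), (245.52439880371094, 293.718017578125), 15.345623016357422)
scene [ 6.56311e+02 -1.57747e+02  2.54000e-01] [np.int64(1003), np.int64(302), np.float64(238.8680071960715), np.float64(251.26489282347842)]
 handle [ 458.9 -209. ] pad [ 487.  -289.5] rail [628.7 -51.3]
  hung 180 [-125.1 -109.   -99.4] [119.3 170.5]
  hung 208 [31.8 47.1 55.7] [119.1 170.4]
  pedal 0 []
  ped y 
  body 296 [546.  284.2]
  stdhead 306 ((529.0916137695312, 280.3494873046875), (94.42472076416016, 25.994792938232422), 15.117124557495117)
  stop x 461 [271.2 285.3 288.3] line [1.300000e-03 2.826088e+02]
dustpan 503 ((352.66558837890625, -351.72003173828125), (181.4515380859375, 261.274169921875), 52.319244384765625)
```

Emit:
{"name": "drive_tool", "arguments": {
  "deltas": [
    [0, 0, -4.1, 0.03],
    [0, 0, -4.1, 0.03],
    [0, 0, -4.1, 0.03],
    [1, -0.5, -3.9, 0.03],
    [2.5, -1.3, -2.8, 0.03],
    [3.5, -1.9, 0, 0.02],
    [3.5, -1.9, 0, 0],
    [3.5, -1.9, 0, 0],
    [3.5, -1.9, 0, 0],
    [3.5, -1.9, 0, 0],
    [3.5, -1.9, 0, 0],
    [3.5, -1.9, 0, 0]
  ],
  "jaw": 1,
  "force": 40
}}

```text
clock: 1.1
eef_pos: [491.1, -346.4, 438.1]
tcp_rot: [-3.141, 0.0, 0.26]
contact_force: [0.2, -1.4, 0.1]
opening: 0.003
```

```bash
cat >> h.py <<'E'
from scipy.spatial.transform import Rotation as Ro
def show():
    s=r.sense();R=Ro.from_euler('xyz',s['tcp_rot']).as_matrix()
    print('t',round(s['clock'],2),'pos',s['eef_pos'].round(1),'rot',s['tcp_rot'].round(3),'q',s['qpos'].round(3),'F',s['contact_force'].round(1),'op',round(s['opening'],2),'xax',R[:,0].round(3),'zax',R[:,2].round(3))
    return s,R
def to(tgt,yaw=None,vm=4.0):
    "tool-frame shift in cm to bring TCP to tgt (world mm)"
    s,R=show();d=R.T@(np.array(tgt,float)-s['eef_pos'])/10;n=int(np.ceil(np.linalg.norm(d)/vm))
    print('to',np.round(tgt,1),'total cm',d.round(2),'rows',n,'each',(d/n).round(2))
    return d
E
python3 -c "from h import *;to([870,227,500])"
```

```text
t 1.1 pos [ 491.1 -346.4  438.1] rot [-3.141  0.     0.26 ] q [-0.617  0.197  1.433 -0.     1.513  0.694] F [ 0.2 -1.4  0.1] op 0.0 xax [ 0.966  0.257 -0.   ] zax [-0.  0. -1.]
to [870 227 500] total cm [ 51.34 -45.68  -6.19] rows 18 each [ 2.85 -2.54 -0.34]
```

Emit:
{"name": "drive_tool", "arguments": {
  "deltas": [
    [3, -2.7, -0.4, 0],
    [3, -2.7, -0.4, 0],
    [3, -2.7, -0.4, 0],
    [3, -2.7, -0.4, 0],
    [3, -2.7, -0.4, 0],
    [3, -2.7, -0.4, 0],
    [3, -2.7, -0.4, 0],
    [3, -2.7, -0.4, 0],
    [3, -2.7, -0.4, 0],
    [3, -2.7, -0.4, 0],
    [3, -2.7, -0.4, 0],
    [3, -2.7, -0.4, 0]
  ]
}}

```text
clock: 2.1
eef_pos: [755.4, 59.5, 485.9]
tcp_rot: [-3.142, 0.001, 0.26]
contact_force: [0.2, -1.5, 0.6]
opening: -0.001
```

Emit:
{"name": "drive_tool", "arguments": {
  "deltas": [
    [3, -2.5, 0, 0],
    [3, -2.5, 0, 0],
    [3, -2.5, 0, 0],
    [3, -2.5, 0, 0],
    [3, -2.5, 0, 0],
    [3.5, 0, 0, 0],
    [3.5, 0, 0, 0],
    [3.5, 0, 0, 0],
    [3.5, 0, 0, 0]
  ]
}}

```text
clock: 2.85
eef_pos: [931.6, 234.6, 448.0]
tcp_rot: [3.141, -0.042, 0.26]
contact_force: [0.5, -0.3, 0.9]
opening: 0.001
```

```bash
python3 -c "from h import *;show()"
```

```text
t 2.85 pos [931.6 234.6 448. ] rot [ 3.141 -0.042  0.26 ] q [ 0.245  1.017  0.065 -0.     2.018  1.556] F [ 0.5 -0.3  0.9] op 0.0 xax [0.965 0.257 0.042] zax [ 0.041  0.01  -0.999]
```

Emit:
{"name": "drive_tool", "arguments": {
  "deltas": [
    [3, 0, -2.5, 0],
    [3, 0, -2.5, 0],
    [3, 0, -2.5, 0],
    [3, 0, -2.5, 0]
  ]
}}

```text
clock: 3.18
eef_pos: [935.3, 236.5, 515.0]
tcp_rot: [3.139, -0.16, 0.26]
contact_force: [-0.4, 1.0, 0.4]
opening: 0.001
```

```bash
python3 -c "from h import *;show()"
```

```text
t 3.18 pos [935.3 236.5 515. ] rot [ 3.139 -0.16   0.26 ] q [0.246 0.952 0.058 0.    1.971 1.557] F [-0.4  1.   0.4] op 0.0 xax [0.954 0.254 0.16 ] zax [ 0.155  0.039 -0.987]
```

Emit:
{"name": "drive_tool", "arguments": {
  "deltas": [
    [2, 0, -1, 0],
    [2, 0, -1, 0],
    [2, 0, -1, 0],
    [2, 0, -1, 0],
    [2, 0, -1, 0],
    [2, 0, -1, 0]
  ]
}}

```text
clock: 3.68
eef_pos: [951.6, 242.1, 536.9]
tcp_rot: [3.138, -0.245, 0.26]
contact_force: [0.2, -0.6, 0.5]
opening: 0.004
```

```bash
python3 -c "from h import *;show()"
```

```text
t 3.68 pos [951.6 242.1 536.9] rot [ 3.138 -0.245  0.26 ] q [ 0.248  0.934  0.059 -0.     1.903  1.559] F [ 0.2 -0.6  0.5] op 0.0 xax [0.937 0.25  0.243] zax [ 0.236  0.06  -0.97 ]
```

Emit:
{"name": "drive_tool", "arguments": {
  "deltas": [
    [3.8, 0, -1.5, 0],
    [3.8, 0, -1.5, 0],
    [3.8, 0, -1.5, 0],
    [3.8, 0, -1.5, 0],
    [3.8, 0, -1.4, 0],
    [3.8, 0, -1.3, 0],
    [3.8, 0, -1.2, 0],
    [3.8, 0, -1.1, 0],
    [3.8, 0, -1, 0],
    [3.8, 0, -1, 0]
  ]
}}

```text
clock: 4.52
eef_pos: [997.7, 257.5, 623.1]
tcp_rot: [3.135, -0.522, 0.262]
contact_force: [0.3, -0.6, -0.4]
opening: 0.005
```

```bash
python3 -c "from h import *;show()"
```

```text
t 4.52 pos [997.7 257.5 623.1] rot [ 3.135 -0.522  0.262] q [ 2.510e-01  8.740e-01  5.900e-02 -1.000e-03  1.686e+00  1.562e+00] F [ 0.3 -0.6 -0.4] op 0.01 xax [0.837 0.224 0.499] zax [ 0.483  0.123 -0.867]
```

```bash
cat >> fit.py <<'E'
C0=np.array([654.4,-159.5,.2545])
def cw(x,y,z,C=C0): return np.r_[c2w(C,[x,y]),z]
E
python3 -c "
from fit import *
to(cw(-293,-85,330))"
```

```text
t 4.52 pos [997.7 257.5 623.1] rot [ 3.135 -0.522  0.262] q [ 2.510e-01  8.740e-01  5.900e-02 -1.000e-03  1.686e+00  1.562e+00] F [ 0.3 -0.6 -0.4] op 0.01 xax [0.837 0.224 0.499] zax [ 0.483  0.123 -0.867]
to [ 392.2 -315.5  330. ] total cm [-78.15  39.76 -10.89] rows 23 each [-3.4   1.73 -0.47]
```

Emit:
{"name": "drive_tool", "arguments": {
  "deltas": [
    [-3.4, 1.73, -0.47, 0],
    [-3.4, 1.73, -0.47, 0],
    [-3.4, 1.73, -0.47, 0],
    [-3.4, 1.73, -0.47, 0],
    [-3.4, 1.73, -0.47, 0],
    [-3.4, 1.73, -0.47, 0],
    [-3.4, 1.73, -0.47, 0],
    [-3.4, 1.73, -0.47, 0],
    [-3.4, 1.73, -0.47, 0],
    [-3.4, 1.73, -0.47, 0],
    [-3.4, 1.73, -0.47, 0],
    [-3.4, 1.73, -0.47, 0]
  ]
}}

```text
clock: 5.52
eef_pos: [716.4, -13.1, 489.0]
tcp_rot: [3.134, -0.521, 0.263]
contact_force: [1.1, -0.4, -0.1]
opening: -0.001
```

Emit:
{"name": "drive_tool", "arguments": {
  "deltas": [
    [-3.4, 1.73, -0.47, 0],
    [-3.4, 1.73, -0.47, 0],
    [-3.4, 1.73, -0.47, 0],
    [-3.4, 1.73, -0.47, 0],
    [-3.4, 1.73, -0.47, 0],
    [-3.4, 1.73, -0.47, 0],
    [-3.4, 1.73, -0.47, 0],
    [-3.4, 1.73, -0.47, 0],
    [-3.4, 1.73, -0.47, 0],
    [-3.4, 1.73, -0.47, 0],
    [-3.4, 1.73, -0.47, 0]
  ]
}}

```text
clock: 6.43
eef_pos: [427.0, -287.9, 349.4]
tcp_rot: [3.132, -0.521, 0.264]
contact_force: [1.0, -1.3, 0.2]
opening: 0.001
```

```bash
python3 -c "
from fit import *
to(cw(-193,-85,140))
im,d,p=grab('wrist');W=cloud(d,p);np.savez('w1.npz',im=im,d=d,R=p['R'],t=p['t'],fx=p['fx'],cx=p['cx'],cy=p['cy'])
q=proj(cw(-197,-85,77),p);print(q, proj(cw(-204,-85,245),p))
cv2.circle(im,(int(q[0]),int(q[1])),4,(255,0,255),1);cv2.imwrite('pics/w1.png',im[:,:,::-1])
"
```

```text
t 6.43 pos [ 427.  -287.9  349.4] rot [ 3.132 -0.521  0.264] q [-0.885 -0.031  1.964  0.549  1.04   0.182] F [ 1.  -1.3  0.2] op 0.0 xax [0.838 0.226 0.497] zax [ 0.483  0.12  -0.868]
to [ 489.  -290.4  140. ] total cm [-5.28  1.65 21.13] rows 6 each [-0.88  0.27  3.52]
[np.float64(294.1783198589579), np.float64(247.64796072484805)] [np.float64(303.31266976536693), np.float64(225.922329453466)]
```

View pics/w1.png

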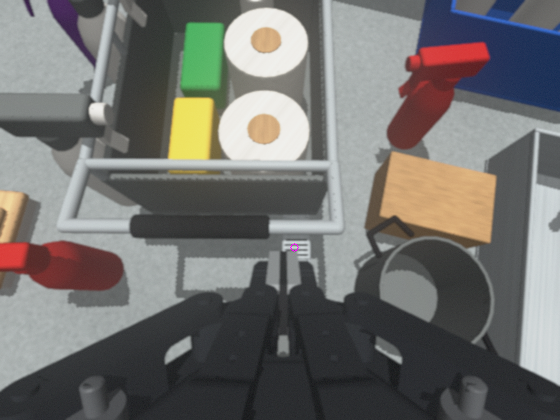

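The wrist view shows the pedal pad at about (296,247), within 3 px of the predicted (294,248). The handle bar is above it at y≈227, the near hung head is at left, and the pail is at right (430,290).

```bash
python3 -c "
from fit import *
s=np.load('w1.npz');p={k:s[k] for k in('R','t','fx','cx','cy')};p['fy']=p['fx']
W=cloud(s['d'],p);x,*k=fit(W,C0);print('wrist fit',x.round(3),k)
Q=W.reshape(-1,3);Q=Q[np.isfinite(Q[:,2])];C=w2c(C0,Q)
k=(abs(C[:,0]+200)<15)&(Q[:,2]>236)&(Q[:,2]<262)&(abs(C[:,1])<100);print('handle x',k.sum(),np.median(C[k,0]),np.percentile(Q[k,2],95))
k=(C[:,1]<-125)&(Q[:,2]>110)&(Q[:,2]<200)&(C[:,0]<-60)&(C[:,0]>-330);print('pail',k.sum(),C[k].min(0),C[k].max(0),Q[k,2].max())
k=(Q[:,2]>60)&(Q[:,2]<95)&(abs(C[:,1]+85)<28)&(C[:,0]<-160)&(C[:,0]>-235);print('ped',k.sum(),np.percentile(C[k],[3,97],axis=0),np.median(Q[k,2]))
to(cw(-193,-85,140))
"
```

```text
wrist fit [ 6.52507e+02 -1.63060e+02  2.53000e-01] [np.int64(6291), np.int64(5166), np.float64(239.22085417897404), np.float64(251.6368968887723)]
handle x 5004 -206.5683718710676 255.4359216911426
pail 3561 [-329.79054175 -410.97001194] [ -60.9106359  -171.86861643] 133.23952952387165
ped 577 [[-212.89417286 -105.01373474]
 [-179.01448634  -69.951972  ]] 75.82690576663097
t 6.48 pos [ 423.  -291.1  346.4] rot [ 3.133 -0.516  0.261] q [-0.894 -0.028  1.967  0.546  1.04   0.175] F [-2.5 -2.9 -3.1] op -0.0 xax [0.84  0.225 0.494] zax [ 0.479  0.119 -0.87 ]
to [ 489.  -290.4  140. ] total cm [-4.62  1.44 21.12] rows 6 each [-0.77  0.24  3.52]
```

```bash
sed -i 's/^C0=.*/C0=np.array([652.9,-161.7,.2540])/' fit.py; python3 -c "
from fit import *
to(cw(-193,-85,120))"
```

```text
t 6.48 pos [ 423.  -291.1  346.4] rot [ 3.133 -0.516  0.261] q [-0.894 -0.028  1.967  0.546  1.04   0.175] F [-2.5 -2.9 -3.1] op -0.0 xax [0.84  0.225 0.494] zax [ 0.479  0.119 -0.87 ]
to [ 487.5 -292.5  120. ] total cm [-5.79  1.59 22.76] rows 6 each [-0.96  0.27  3.79]
```

Emit:
{"name": "drive_tool", "arguments": {
  "deltas": [
    [-2.9, 0.8, 0, 0],
    [-2.9, 0.8, 0.8, 0],
    [0, 0, 3.8, 0],
    [0, 0, 3.8, 0],
    [0, 0, 3.8, 0],
    [0, 0, 3.8, 0],
    [0, 0, 3.8, 0],
    [0, 0, 3, 0],
    [0, 0, 0, 0]
  ]
}}

```text
clock: 7.23
eef_pos: [493.4, -285.4, 118.0]
tcp_rot: [3.14, -0.516, 0.261]
contact_force: [-0.4, -0.2, -0.1]
opening: -0.0
```

```bash
python3 -c "
from fit import *
to(cw(-193,-85,66))
im,d,p=grab('wrist','w2.png')
"
```

```text
t 7.23 pos [ 493.4 -285.4  118. ] rot [ 3.14  -0.516  0.261] q [-0.771  0.371  2.094  0.884  0.578 -0.194] F [-0.4 -0.2 -0.1] op -0.0 xax [0.84  0.225 0.493] zax [ 0.477  0.126 -0.87 ]
to [ 487.5 -292.5   66. ] total cm [-3.22  0.53  4.15] rows 2 each [-1.61  0.26  2.07]
```

View pics/w2.png

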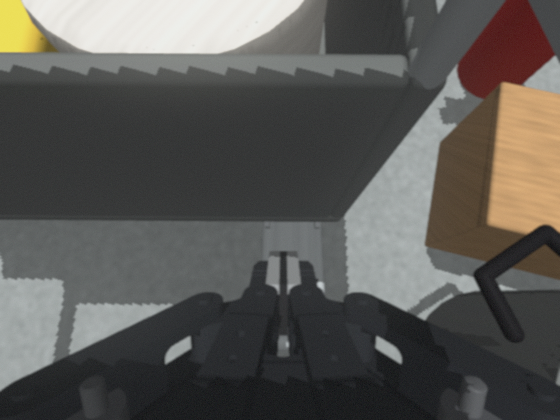

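Emit:
{"name": "drive_tool", "arguments": {
  "deltas": [
    [-0.65, 0.5, -0.35, 0],
    [-0.5, 0, 0.87, 0],
    [-0.5, 0, 0.87, 0],
    [-0.4, 0, 0.7, 0],
    [-0.4, 0, 0.7, 0],
    [-0.25, 0, 0.43, 0]
  ]
}}

```text
clock: 7.78
eef_pos: [487.8, -296.4, 83.7]
tcp_rot: [3.131, -0.522, 0.264]
contact_force: [-0.7, 1.8, 6.1]
opening: 0.001
```

```bash
python3 -c "
from fit import *
s,R=show();print(w2c(C0,s['eef_pos']))"
```

```text
t 7.78 pos [ 487.8 -296.4   83.7] rot [ 3.131 -0.522  0.264] q [-0.796  0.44   2.107  0.999  0.536 -0.35 ] F [-0.7  1.8  6.1] op 0.0 xax [0.837 0.226 0.499] zax [ 0.484  0.119 -0.867]
[-193.6375144   -88.87757802]
```

Emit:
{"name": "drive_tool", "arguments": {
  "deltas": [
    [-0.3, -0.2, 0.5, 0],
    [-0.3, 0, 0.5, 0],
    [-0.2, 0, 0.35, 0],
    [-0.1, 0, 0.17, 0],
    [-0.1, 0, 0.17, 0]
  ]
}}

```text
clock: 8.2
eef_pos: [489.3, -295.8, 67.5]
tcp_rot: [3.128, -0.527, 0.265]
contact_force: [-15.9, 2.9, 53.2]
opening: -0.001
```

```bash
python3 -c "
from fit import *
s,R=show();print(w2c(C0,s['eef_pos']))"
```

```text
t 8.2 pos [ 489.3 -295.8   67.5] rot [ 3.128 -0.527  0.265] q [-0.795  0.473  2.113  1.07   0.515 -0.428] F [-15.9   2.9  53.2] op -0.0 xax [0.834 0.226 0.503] zax [ 0.489  0.118 -0.864]
[-192.04507414  -88.71288791]
```

Emit:
{"name": "drive_tool", "arguments": {
  "deltas": [
    [0.3, 0, -0.6, 0],
    [0, 0, -2, 0],
    [0, 0, -4, 0],
    [0, 0, -4.1, 0],
    [0, 0, -4.1, 0],
    [0, 0, -4.1, 0],
    [0, 0, -4.1, 0],
    [-1, 0, -4, 0],
    [-2, 0, -3.5, 0],
    [-2, 0, -3.5, 0],
    [-2, 0, -3.5, 0]
  ]
}}

```text
clock: 9.12
eef_pos: [247.3, -353.8, 357.2]
tcp_rot: [3.129, -0.517, 0.264]
contact_force: [0.4, -1.8, -1.2]
opening: 0.003
```

Run:
```python
from fit import *
show()
D=[(.3536,1.634,1.1552,624.6,247.6),(.197,1.433,1.513,np.hypot(491.1,346.4),438.1),(1.017,.065,2.018,np.hypot(931.6,234.6),448),(.952,.058,1.971,np.hypot(935.3,236.5),515),(.934,.059,1.903,np.hypot(951.6,242.1),536.9),(.874,.059,1.686,np.hypot(997.7,257.5),623.1)]
A=[];B=[]
for a,b,c,rr,z in D:
    A+= [[1,0,np.sin(a),np.sin(a+b),np.sin(a+b+c)],[0,1,np.cos(a),np.cos(a+b),np.cos(a+b+c)]];B+=[rr,z]
x,res,rk,sv=np.linalg.lstsq(np.array(A),np.array(B),rcond=None);print(x.round(1),res,sv)
a0,h,L1,L2,T=x
def ik(rr,z,tilt):
    th=np.pi-tilt; wr=rr-a0-T*np.sin(th);wz=z-h-T*np.cos(th);d=np.hypot(wr,wz)
    q3=np.arccos(np.clip((d*d-L1**2-L2**2)/(2*L1*L2),-1,1));q2=np.arctan2(wr,wz)-np.arctan2(L2*np.sin(q3),L1+L2*np.cos(q3));return q2,q3,th-q2-q3
for z in (300,400,500,600):
    for rr in (150,200,250,300,350,400):
        print(z,rr,'tilt.52',np.round(ik(rr,z,.52),2),'tilt0',np.round(ik(rr,z,0),2))
im,d,p=grab('top','top1.png')
W=cloud(d,p);x,*k=fit(W,C0);print('caddy',x.round(3))
Q=W.reshape(-1,3);Q=Q[np.isfinite(Q[:,2])];C=w2c(x,Q)
k=(Q[:,2]>20)&(Q[:,2]<100)&(abs(C[:,1]+85)<17)&(C[:,0]<-150)&(C[:,0]>-235);c=C[k]
print([ (b,round(np.median(Q[k][(c[:,0]>b)&(c[:,0]<=b+10),2]),1)) for b in range(-230,-160,10) if ((c[:,0]>b)&(c[:,0]<=b+10)).sum()>2])
```

```text
t 9.12 pos [ 247.3 -353.8  357.2] rot [ 3.129 -0.517  0.264] q [-1.347 -0.078  1.989  0.542  1.284 -0.208] F [ 0.4 -1.8 -1.2] op 0.0 xax [0.839 0.227 0.495] zax [ 0.481  0.117 -0.869]
[-54.1 232.8 627.4 524.6 367.9] [687.90048786] [4.20256879 3.31115065 1.07051463 0.43271958 0.20359053]
300 150 tilt.52 [-0.93  2.48  1.07] tilt0 [-0.51  2.3   1.36]
300 200 tilt.52 [-0.8   2.47  0.96] tilt0 [-0.41  2.25  1.3 ]
300 250 tilt.52 [-0.68  2.44  0.85] tilt0 [-0.32  2.2   1.26]
300 300 tilt.52 [-0.56  2.41  0.77] tilt0 [-0.22  2.14  1.23]
300 350 tilt.52 [-0.45  2.37  0.7 ] tilt0 [-0.14  2.07  1.21]
300 400 tilt.52 [-0.34  2.31  0.65] tilt0 [-0.05  2.    1.2 ]
400 150 tilt.52 [-0.91  2.29  1.24] tilt0 [-0.54  2.11  1.56]
400 200 tilt.52 [-0.8   2.28  1.15] tilt0 [-0.44  2.07  1.51]
400 250 tilt.52 [-0.7   2.26  1.06] tilt0 [-0.35  2.03  1.47]
400 300 tilt.52 [-0.6   2.23  0.99] tilt0 [-0.27  1.97  1.44]
400 350 tilt.52 [-0.5   2.19  0.93] tilt0 [-0.18  1.91  1.41]
400 400 tilt.52 [-0.4   2.15  0.88] tilt0 [-0.1   1.84  1.4 ]
500 150 tilt.52 [-0.85  2.09  1.39] tilt0 [-0.52  1.92  1.75]
500 20
[... 179 characters left out ...]

500 350 tilt.52 [-0.5   2.    1.12] tilt0 [-0.19  1.73  1.61]
500 400 tilt.52 [-0.42  1.96  1.07] tilt0 [-0.11  1.66  1.59]
600 150 tilt.52 [-0.79  1.87  1.53] tilt0 [-0.48  1.7   1.92]
600 200 tilt.52 [-0.71  1.87  1.46] tilt0 [-0.4   1.67  1.88]
600 250 tilt.52 [-0.63  1.85  1.4 ] tilt0 [-0.33  1.63  1.84]
600 300 tilt.52 [-0.55  1.83  1.35] tilt0 [-0.25  1.58  1.82]
600 350 tilt.52 [-0.48  1.8   1.3 ] tilt0 [-0.17  1.52  1.8 ]
600 400 tilt.52 [-0.4   1.76  1.26] tilt0 [-0.09  1.45  1.78]
caddy [ 6.54159e+02 -1.60824e+02  2.54000e-01]
[(-230, np.float64(49.7)), (-220, np.float64(49.9)), (-210, np.float64(48.5)), (-190, np.float64(58.8)), (-180, np.float64(55.5)), (-170, np.float64(58.8))]
```

```bash
cat > kin.py <<'E'
from h import *
from scipy.optimize import least_squares
D=np.array([[-1.14342,.35359,1.63405,0,1.1552,-.0024,260.25,-567.8,247.64],[-.617,.197,1.433,0,1.513,.694,491.1,-346.4,438.1],[.245,1.017,.065,0,2.018,1.556,931.6,234.6,448],[.246,.952,.058,0,1.971,1.557,935.3,236.5,515],[.248,.934,.059,0,1.903,1.559,951.6,242.1,536.9],[.251,.874,.059,-.001,1.686,1.562,997.7,257.5,623.1],[-.885,-.031,1.964,.549,1.04,.182,427,-287.9,349.4],[-.771,.371,2.094,.884,.578,-.194,493.4,-285.4,118],[-.796,.44,2.107,.999,.536,-.35,487.8,-296.4,83.7],[-.795,.473,2.113,1.07,.515,-.428,489.3,-295.8,67.5],[-1.347,-.078,1.989,.542,1.284,-.208,247.3,-353.8,357.2]])
Ry=lambda a:Ro.from_euler('y',a).as_matrix();Rz=lambda a:Ro.from_euler('z',a).as_matrix()
def fk(q,p):
    a0,h,L1,L2,T,b=p
    R1=Rz(q[0]);R2=R1@Ry(q[1]);R3=R2@Ry(q[2]);R5=R3@Rz(q[3])@Ry(q[4])
    R=R5@Rz(q[5])@Rz(np.pi/2)  # tool
    return R1@[a0,0,0]+[0,0,h]+R2@[0,0,L1]+R3@[b,0,L2]+R5@[0,0,T],R,R1@[a0,0,0]+[0,0,h]+R2@[0,0,L1]+R3@[b,0,L2]
s=least_squares(lambda p:np.concatenate([fk(d[:6],p)[0]-d[6:] for d in D]),[0,230,500,450,250,0])
P=s.x
LO=np.array([-2.63,-.92,.06,-1.3,0,-3.02]);HI=np.array([2.63,2.1,2.66,4.44,2.69,3.02])
def ik(pos,Rt,q0,w=200.,W=None):
    f=lambda q:np.r_[fk(q,P)[0]-pos,w*Ro.from_matrix(Rt.T@fk(q,P)[1]).as_rotvec()]
    return least_squares(f,np.clip(q0,LO+1e-4,HI-1e-4),bounds=(LO,HI),xtol=1e-10,ftol=1e-10)
E
python3 - <<'E'
from kin import *
print(P.round(1),np.abs(s.fun).max().round(2))
st,R=show();f=fk(st['qpos'],P);print('R check',np.abs(f[1]-R).max(),f[0],'wrist',f[2])
# in-plane near-limit: az .2545 tilt .52
Rt=Rz(.2545)@Ro.from_euler('xyz',[np.pi,-.52,0]).as_matrix()
q=st['qpos'].copy();q=np.array([.25,-.3,2.2,0,1.0,1.57])
for z in (150,200,250,300,400):
  for rr in (150,200,250,300):
    o=ik(np.array([rr*np.cos(.2545),rr*np.sin(.2545),z]),Rt,q);t=fk(o.x,P);zt=t[1][:,2];print(z,rr,o.x.round(2),'cost',round(o.cost,1),'tilt',round(np.arcsin(zt[0]*np.cos(.2545)+zt[1]*np.sin(.2545)),2),'wr',(np.hypot(*t[2][:2])*np.sign(t[2][0])).round(0),t[2][2].round(0))
E
```

```text
[-1.000e-01  2.968e+02  5.677e+02  4.942e+02  3.283e+02  5.860e+01] 1.73
t 9.17 pos [ 243.6 -356.8  360.4] rot [ 3.124 -0.515  0.265] q [-1.356 -0.08   1.983  0.539  1.29  -0.212] F [-1.3 -1.6  4.4] op 0.0 xax [0.84  0.228 0.493] zax [ 0.48   0.111 -0.87 ]
R check 4.440892098500626e-16 [ 243.3385629  -356.73765573  360.43879057] wrist [  85.73947148 -393.31856147  646.07809272]
150 150 [ 0.25 -0.81  2.66  0.    0.95  1.57] cost 1324.9 tilt 0.35 wr 47.0 496.0
150 200 [ 0.25 -0.57  2.66  0.    0.68  1.57] cost 779.4 tilt 0.37 wr 94.0 479.0
150 250 [ 0.25 -0.4   2.66  0.    0.46  1.57] cost 276.6 tilt 0.42 wr 123.0 460.0
150 300 [ 0.25 -0.25  2.66  0.    0.24  1.57] cost 14.4 tilt 0.5 wr 145.0 441.0
200 150 [-1.59 -0.92  2.66  0.46  1.6  -0.32] cost 158.3 tilt 0.49 wr -26.0 500.0
200 200 [ 0.25 -0.81  2.66  0.    0.8   1.57] cost 38.0 tilt 0.49 wr 47.0 496.0
200 250 [ 0.25 -0.61  2.65 -0.    0.58  1.57] cost 0.0 tilt 0.52 wr 87.0 485.0
200 300 [ 0.25 -0.43  2.6  -0.    0.45  1.57] cost 0.0 tilt 0.52 wr 137.0 485.0
250 150 [-2.63 -0.92  2.61  0.13  2.01 -1.3 ] cost 67.2 tilt 0.57 wr -33.
[... 184 characters left out ...]
55  2.52 -0.    0.65  1.57] cost 0.0 tilt 0.52 wr 137.0 535.0
300 150 [-2.63 -0.92  2.51  0.14  2.12 -1.28] cost 138.0 tilt 0.58 wr -41.0 572.0
300 200 [ 0.25 -0.92  2.48  0.    1.07  1.57] cost 6.3 tilt 0.51 wr 43.0 587.0
300 250 [ 0.25 -0.77  2.47 -0.    0.93  1.57] cost 0.0 tilt 0.52 wr 87.0 585.0
300 300 [ 0.25 -0.62  2.43 -0.    0.81  1.57] cost 0.0 tilt 0.52 wr 137.0 585.0
400 150 [-2.63 -0.92  2.31  0.16  2.33 -1.24] cost 174.7 tilt 0.59 wr -45.0 673.0
400 200 [ 0.25 -0.92  2.28  0.    1.28  1.57] cost 7.8 tilt 0.5 wr 44.0 688.0
400 250 [ 0.25 -0.81  2.27 -0.    1.16  1.57] cost 0.0 tilt 0.52 wr 87.0 685.0
400 300 [ 0.25 -0.68  2.24 -0.    1.06  1.57] cost 0.0 tilt 0.52 wr 137.0 685.0
```

```bash
cat >> kin.py <<'E'
def sim(q,rows,w):
    p,R,_=fk(q,P)
    for x in rows:
        pt=p+R@(10*np.array(x[:3]));Rt=R@Rz(x[3]); q=ik(pt,Rt,q,w).x; p,R,_=fk(q,P)
    return q,p,R
E
python3 - <<'E'
from kin import *
q0=np.array([.248,.934,.0601,0,1.903,1.559])
rows=[[3.8,0,-1.5,0]]*4+[[3.8,0,-1.4,0],[3.8,0,-1.3,0],[3.8,0,-1.2,0],[3.8,0,-1.1,0],[3.8,0,-1,0],[3.8,0,-1,0]]
for w in (100,200,300,450,600,1000):
    q,p,R=sim(q0,rows,w);print(w,p.round(0),np.arcsin(np.hypot(*R[:2,2])).round(3))
E
```

```text
100 [1111.  286.  856.] 1.269
200 [1086.  279.  800.] 1.079
300 [1059.  272.  739.] 0.886
450 [1023.  263.  667.] 0.662
600 [999. 257. 623.] 0.522
1000 [970. 249. 574.] 0.36
```

```bash
cat > se.py <<'E'
from kin import *
az=.2545;Rt=Rz(az)@Ro.from_euler('xyz',[np.pi,-.52,0]).as_matrix();u=np.array([np.cos(az),np.sin(az),0])
out=[]
for r0,z0 in((210,700),(210,550),(210,400),(260,250),(300,150),(300,200),(350,120)):
  q0=ik(r0*u+[0,0,z0],Rt,np.array([.25,-.6,2.2,0,1.0,1.57])).x
  for a in np.arange(0,360,45):
    q=q0;path=[]
    for i in range(12):
        p,R,_=fk(q,P);d=(np.cos(np.radians(a))*u+[0,0,np.sin(np.radians(a))])*4.1
        q,p,R=sim(q,[list(R.T@d)+[0]],600)
    t=np.arcsin(R[:,2]@u);out.append((round(t,3),r0,z0,a,round(p@u),round(p[2]),round(fk(q,P)[2]@u),q.round(2)))
for o in sorted(out,key=lambda o:o[0])[:12]:print(*o)
E
timeout 300 python3 se.py
```

```text
0.156 350 120 225 252 13 200 [ 0.25  0.33  2.66 -1.3   0.    2.87]
0.161 300 150 225 253 14 200 [ 0.25  0.32  2.66 -1.3   0.    2.87]
0.217 210 400 180 72 427 1 [ 1.8  -0.92  2.16 -0.23  1.92  3.02]
0.243 300 150 180 83 193 4 [ 1.68 -0.92  2.64 -0.25  1.41  3.02]
0.255 260 250 180 87 231 5 [ 1.7  -0.92  2.56 -0.26  1.5   3.02]
0.269 260 250 225 91 183 4 [ 1.66 -0.92  2.66 -0.27  1.38  3.02]
0.273 300 200 225 114 184 26 [ 0.25 -0.92  2.66  0.    1.13  1.57]
0.276 210 550 180 -58 718 -147 [ 0.25 -0.92  1.46 -0.    2.32  1.57]
0.284 210 400 225 96 185 4 [ 1.65 -0.92  2.66 -0.29  1.38  3.02]
0.3 350 120 270 385 -179 288 [ 0.25  1.03  2.41  3.14  0.59 -1.57]
0.308 210 550 225 104 231 5 [ 1.69 -0.92  2.57 -0.31  1.48  3.02]
0.336 210 400 135 94 770 -15 [ 2.09 -0.61  1.37 -0.5   2.45  3.02]
```

```bash
cat > se2.py <<'E'
from kin import *
st,R0=show();q0=st['qpos'];p0=fk(q0,P)[0]
for dp in ([0,0,0],[0,0,-150],[0,0,150],[-60,-150,0],[60,150,0]):
  qa=ik(p0+np.array(dp,float),R0,q0).x
  for s in (1,-1):
    q=qa;L=[]
    for i in range(60):
        q,p,R=sim(q,[[0,0,0,.12*s]],600)
        if i%6==5: L.append((i+1,q[5].round(2),R[:2,2].round(2)))
    print(dp,s,'q',q.round(2),'p',p.round(0));print('   ',*[f'{a}:{b}:{c[0]},{c[1]}' for a,b,c in L])
E
timeout 400 python3 se2.py
```

```text
t 9.17 pos [ 243.6 -356.8  360.4] rot [ 3.124 -0.515  0.265] q [-1.356 -0.08   1.983  0.539  1.29  -0.212] F [-1.3 -1.6  4.4] op 0.0 xax [0.84  0.228 0.493] zax [ 0.48   0.111 -0.87 ]
[0, 0, 0] 1 q [-2.63  1.69  2.66  2.13  0.8   3.02] p [ 174. -131.  -89.]
    6:0.51:0.48,0.11 12:1.23:0.48,0.11 18:1.95:0.48,0.11 24:2.67:0.48,0.11 30:3.02:0.56,0.11 36:3.02:0.69,0.05 42:3.02:0.77,-0.06 48:3.02:0.78,-0.16 54:3.02:0.77,-0.22 60:3.02:0.75,-0.28
[0, 0, 0] -1 q [ 1.3   0.36  2.42 -0.86  1.06 -3.02] p [265. 140. 131.]
    6:-0.93:0.48,0.11 12:-1.65:0.48,0.11 18:-2.37:0.48,0.11 24:-3.02:0.46,0.11 30:-3.02:0.33,0.02 36:-3.02:0.24,-0.12 42:-3.02:0.23,-0.29 48:-3.02:0.29,-0.43 54:-3.02:0.41,-0.51 60:-3.02:0.54,-0.52
[0, 0, -150] 1 q [-2.63  1.77  2.66  2.34  0.87  3.02] p [ 167. -114. -123.]
    6:0.28:0.48,0.11 12:1.0:0.48,0.11 18:1.72:0.48,0.11 24:2.44:0.48,0.11 30:3.02:0.51,0.11 36:3.02:0.63,0.04 42:3.02:0.67,-0.05 48:3.02:0.68,-0.13 54:3.02:0.69,-0.2 60:3.02:0.68,-0.25
[0, 0, -150] -1 q [ 0.91  0.61  2.52 -1.3   0.76 -3.02] p [305.  39.  29.]
    6:-1.16:0.48,0.11 12:-1.88:0.48,0.11 18:-2.6
[... 1048 characters left out ...]
-1.79:0.48,0.11 18:-2.51:0.48,0.11 24:-3.02:0.43,0.11 30:-3.02:0.26,0.05 36:-3.02:0.12,-0.1 42:-3.02:0.06,-0.28 48:-3.02:0.09,-0.46 54:-3.02:0.18,-0.6 60:-3.02:0.33,-0.67
[60, 150, 0] 1 q [-2.63  1.75  2.66  2.24  0.69  3.02] p [196. -77. -96.]
    6:0.82:0.48,0.11 12:1.54:0.48,0.11 18:2.26:0.48,0.11 24:2.98:0.48,0.11 30:3.02:0.59,0.15 36:3.02:0.71,0.11 42:3.02:0.78,0.02 48:3.02:0.79,-0.04 54:3.02:0.8,-0.09 60:3.02:0.78,-0.13
[60, 150, 0] -1 q [ 1.77  0.22  2.52 -0.75  1.11 -3.02] p [172. 160. 155.]
    6:-0.62:0.48,0.11 12:-1.34:0.48,0.11 18:-2.06:0.48,0.11 24:-2.78:0.48,0.11 30:-3.02:0.42,0.05 36:-3.02:0.38,-0.07 42:-3.02:0.4,-0.18 48:-3.02:0.46,-0.28 54:-3.02:0.57,-0.33 60:-3.02:0.68,-0.3
```

```bash
cat > se3.py <<'E'
from kin import *
import sys
st,R0=show();q0=st['qpos'];p0=fk(q0,P)[0]
best=None
for tgt in ([184,-507,360],[184,-507,500],[100,-550,400],[200,-700,400]):
    q=ik(np.array(tgt,float),R0,q0).x
    while q[5]>-3.0: q,p,R=sim(q,[[0,0,0,-.12]],600)
    seq=[]
    for i in range(18):
        p,R,_=fk(q,P);c=[]
        for a in list(np.arange(0,360,60))+[None]:
            d=np.zeros(3) if a is None else 40*np.array([np.cos(np.radians(a)),np.sin(np.radians(a)),0])
            for ro in (0,-.12):
                if a is None and ro==0: continue
                row=np.r_[R.T@d/10,ro]
                qn,pn,Rn=sim(q,[row],600)
                if pn[2]<250 or np.hypot(*pn[:2])<300: continue
                c.append((np.hypot(*Rn[:2,2]),a,ro,row.round(1),qn))
        b=min(c,key=lambda t:t[0]);q=b[4];seq.append((b[1],b[2],round(b[0],3)))
    p,R,_=fk(q,P);print(tgt,'->',p.round(0),q.round(2),R[:2,2].round(3));print('  ',seq)
E
timeout 500 python3 se3.py
```

```text
t 9.17 pos [ 243.6 -356.8  360.4] rot [ 3.124 -0.515  0.265] q [-1.356 -0.08   1.983  0.539  1.29  -0.212] F [-1.3 -1.6  4.4] op 0.0 xax [0.84  0.228 0.493] zax [ 0.48   0.111 -0.87 ]
[184, -507, 360] -> [ 265. -268.  481.] [-0.78 -0.23  1.77 -0.01  1.57 -2.85] [ 0.018 -0.034]
   [(np.int64(180), -0.12, np.float64(0.429)), (np.int64(180), -0.12, np.float64(0.385)), (np.int64(180), -0.12, np.float64(0.34)), (np.int64(180), -0.12, np.float64(0.295)), (np.int64(180), -0.12, np.float64(0.25)), (np.int64(180), -0.12, np.float64(0.204)), (np.int64(180), -0.12, np.float64(0.159)), (np.int64(180), -0.12, np.float64(0.115)), (np.int64(180), -0.12, np.float64(0.073)), (np.int64(180), -0.12, np.float64(0.042)), (np.int64(180), 0, np.float64(0.038)), (np.int64(120), 0, np.float64(0.038)), (np.int64(120), 0, np.float64(0.038)), (np.int64(0), 0, np.float64(0.038)), (np.int64(300), 0, np.float64(0.038)), (np.int64(60), 0, np.float64(0.038)), (np.int64(0), 0, np.float64(0.038)), (np.int64(120), -0.12, np.float64(0.038))]
[184, -507, 500] -> [ 300. -260.  719.] [-0.71 -0.17  1.23  0.    1.98 -3.02] [
[... 1817 characters left out ...]
oat64(0.434)), (np.int64(180), -0.12, np.float64(0.401)), (np.int64(180), -0.12, np.float64(0.37)), (np.int64(180), -0.12, np.float64(0.342)), (np.int64(180), -0.12, np.float64(0.318)), (np.int64(120), -0.12, np.float64(0.297)), (np.int64(180), -0.12, np.float64(0.274)), (np.int64(180), -0.12, np.float64(0.254)), (np.int64(180), -0.12, np.float64(0.236)), (np.int64(120), -0.12, np.float64(0.222)), (np.int64(180), -0.12, np.float64(0.204)), (np.int64(180), -0.12, np.float64(0.187)), (np.int64(180), -0.12, np.float64(0.172)), (np.int64(180), -0.12, np.float64(0.157)), (np.int64(180), -0.12, np.float64(0.142)), (np.int64(180), -0.12, np.float64(0.126)), (np.int64(180), -0.12, np.float64(0.11))]
```

```bash
cat > pl.py <<'E'
from kin import *
def plan(q,wp,w=600):
    "wp: list of (dx,dy,dz world mm, roll) -> rounded tool rows"
    rows=[]
    for d in wp:
        p,R,_=fk(q,P);row=np.round(np.r_[R.T@np.array(d[:3],float)/10,d[3]],2);rows.append([float(v)+0 for v in row]);q,p,R=sim(q,[row],w)
    return rows,q,p,R
E
python3 - <<'E'
from pl import *
st,R0=show();q=st['qpos'];p=st['eef_pos']
n=24;d=(np.array([184,-507,360])-p)/n
A,q,p,R=plan(q,[(*d,-.116)]*n);print(A[:12]);print(A[12:]);print(q.round(3),p.round(0),R[:2,2])
E
```

```text
t 9.17 pos [ 243.6 -356.8  360.4] rot [ 3.124 -0.515  0.265] q [-1.356 -0.08   1.983  0.539  1.29  -0.212] F [-1.3 -1.6  4.4] op 0.0 xax [0.84  0.228 0.493] zax [ 0.48   0.111 -0.87 ]
[[-0.35, 0.54, -0.19, -0.12], [-0.41, 0.5, -0.19, -0.12], [-0.47, 0.44, -0.19, -0.12], [-0.52, 0.38, -0.19, -0.12], [-0.56, 0.32, -0.19, -0.12], [-0.6, 0.25, -0.19, -0.12], [-0.62, 0.18, -0.19, -0.12], [-0.64, 0.1, -0.19, -0.12], [-0.65, 0.02, -0.19, -0.12], [-0.64, -0.05, -0.19, -0.12], [-0.63, -0.13, -0.19, -0.12], [-0.61, -0.21, -0.19, -0.12]]
[[-0.58, -0.28, -0.19, -0.12], [-0.55, -0.35, -0.19, -0.12], [-0.5, -0.41, -0.19, -0.12], [-0.45, -0.47, -0.19, -0.12], [-0.39, -0.52, -0.19, -0.12], [-0.32, -0.56, -0.19, -0.12], [-0.26, -0.59, -0.19, -0.12], [-0.18, -0.62, -0.19, -0.12], [-0.11, -0.64, -0.19, -0.12], [-0.03, -0.65, -0.19, -0.12], [0.05, -0.64, -0.19, -0.12], [0.11, -0.64, -0.18, -0.12]]
[-1.418  0.147  1.674  0.465  1.389 -3.02 ] [ 224. -505.  385.] [0.42981615 0.10865282]
```

Emit:
{"name": "drive_tool", "arguments": {
  "deltas": [
    [-2.2, 3.2, -1.1, -0.12],
    [-2.55, 2.95, -1.1, -0.12],
    [-2.85, 2.6, -1.1, -0.12],
    [-3.2, 2.3, -1.1, -0.12],
    [0, 0, 0, -0.12],
    [0, 0, 0, -0.12],
    [0, 0, 0, -0.12],
    [0, 0, 0, -0.12],
    [0, 0, 0, -0.12],
    [0, 0, 0, -0.12],
    [0, 0, 0, -0.12],
    [0, 0, 0, -0.12]
  ]
}}

```text
clock: 10.17
eef_pos: [187.6, -503.6, 351.6]
tcp_rot: [2.627, -0.053, 1.72]
contact_force: [-0.5, -1.1, 0.5]
opening: 0.0
```

Emit:
{"name": "drive_tool", "arguments": {
  "deltas": [
    [0, 0, 0, -0.12],
    [0, 0, 0, -0.12],
    [0, 0, 0, -0.12],
    [0, 0, 0, -0.12],
    [0, 0, 0, -0.12],
    [0, 0, 0, -0.12],
    [0, 0, 0, -0.12],
    [0, 0, 0, -0.12],
    [0, 0, 0, -0.06]
  ]
}}

```text
clock: 10.92
eef_pos: [187.6, -503.6, 351.6]
tcp_rot: [2.807, 0.402, 2.658]
contact_force: [-0.8, 0.8, 0.6]
opening: -0.007
```

```bash
cat > se4.py <<'E'
from pl import *
st,R0=show();q=st['qpos'];A=[]
for i in range(14):
    p,R,_=fk(q,P);c=[]
    for a in list(np.arange(0,360,30))+[None]:
        for zz in (0,-25):
            d=np.zeros(3) if a is None else 35*np.array([np.cos(np.radians(a)),np.sin(np.radians(a)),0])
            d[2]+=zz
            for ro in (-.06,-.12):
                row=np.r_[np.round(R.T@d/10,1),ro];qn,pn,Rn=sim(q,[row],600)
                if pn[2]<250 or np.hypot(*pn[:2])<300: continue
                c.append((np.hypot(*Rn[:2,2]),a,row,qn))
    b=min(c,key=lambda t:t[0]);q=b[3];A.append([float(v)+0 for v in b[2]]);p,R,_=fk(q,P);print(i,b[1],round(b[0],3),p.round(0),q.round(2))
    if b[0]<.02:break
print(A)
E
timeout 300 python3 se4.py
```

```text
t 10.92 pos [ 187.6 -503.6  351.6] rot [2.807 0.402 2.658] q [-1.516  0.17   1.739  0.519  1.368 -2.814] F [-0.8  0.8  0.6] op -0.01 xax [-0.815  0.428 -0.391] zax [ 0.48   0.119 -0.869]
0 300 0.494 [ 205. -533.  326.] [-1.49  0.24  1.71  0.53  1.32 -2.93]
1 180 0.468 [ 190. -535.  315.] [-1.5   0.25  1.71  0.5   1.31 -3.02]
2 180 0.417 [ 193. -537.  312.] [-1.46  0.25  1.69  0.44  1.31 -3.02]
3 180 0.365 [ 197. -537.  306.] [-1.43  0.25  1.69  0.38  1.29 -3.02]
4 180 0.31 [ 201. -533.  297.] [-1.39  0.25  1.7   0.32  1.27 -3.02]
5 180 0.253 [ 204. -528.  285.] [-1.35  0.25  1.71  0.27  1.24 -3.02]
6 180 0.195 [ 207. -520.  271.] [-1.3   0.25  1.74  0.21  1.2  -3.02]
7 180 0.136 [ 208. -510.  253.] [-1.26  0.25  1.77  0.14  1.16 -3.02]
8 210 0.081 [ 212. -516.  257.] [-1.23  0.26  1.75  0.08  1.17 -3.02]
9 210 0.031 [ 215. -520.  258.] [-1.19  0.26  1.74  0.02  1.17 -3.02]
10 0 0.023 [ 262. -514.  258.] [-1.1   0.28  1.71 -0.    1.17 -3.02]
11 30 0.023 [ 292. -497.  258.] [-1.04  0.28  1.71  0.    1.17 -3.02]
12 60 0.023 [ 311. -466.  259.] [-0.98  0.25  1.75 -0.    1.16 -3.02]
13 60 0.023 [ 329. -435.  259.] [-0.92  0.23  1.78 -0.    1.16 -3.02]
[[-1.7, -2.9, 2.7, -0.12], [4.0, -1.4, 0.5, -0.12], [4.1, -1.1, 0.6, -0.12], [4.1, -0.9, 0.9, -0.12], [4.1, -0.6, 1.1, -0.12], [4.1, -0.4, 1.4, -0.12], [4.0, -0.2, 1.6, -0.12], [3.9, 0.1, 1.8, -0.12], [3.2, -1.3, -0.5, -0.12], [3.3, -1.1, -0.3, -0.12], [-3.4, -0.9, 0.0, -0.12], [-3.4, 0.6, 0.0, -0.06], [-2.8, 2.1, 0.0, -0.06], [-2.9, 1.9, 0.0, -0.06]]
```

Emit:
{"name": "drive_tool", "arguments": {
  "deltas": [
    [-1.7, -2.9, 2.5, -0.12],
    [3.8, -1.3, 0.5, -0.12],
    [4.0, -1.1, 0.6, -0.12],
    [4.0, -0.9, 0.8, -0.12],
    [4.0, -0.6, 1, -0.12],
    [3.9, -0.4, 1.3, -0.12],
    [0, 0, 0, 0]
  ]
}}

```text
clock: 11.5
eef_pos: [208.5, -527.3, 291.2]
tcp_rot: [3.035, 0.239, 3.137]
contact_force: [-0.4, 0.9, -0.3]
opening: 0.004
```

```bash
timeout 300 python3 se4.py
```

```text
t 11.5 pos [ 208.5 -527.3  291.2] rot [3.035 0.239 3.137] q [-1.343  0.249  1.704  0.271  1.25  -3.016] F [-0.4  0.9 -0.3] op 0.0 xax [-0.972  0.005 -0.237] zax [ 0.236  0.105 -0.966]
0 180 0.202 [ 210. -520.  276.] [-1.3   0.25  1.73  0.21  1.21 -3.02]
1 180 0.143 [ 211. -509.  259.] [-1.26  0.25  1.76  0.15  1.17 -3.02]
2 210 0.088 [ 215. -515.  263.] [-1.22  0.25  1.74  0.09  1.18 -3.02]
3 210 0.036 [ 219. -519.  264.] [-1.19  0.26  1.73  0.03  1.18 -3.02]
4 330 0.022 [ 265. -528.  264.] [-1.11  0.3   1.68  0.    1.19 -3.02]
5 60 0.022 [ 284. -496.  265.] [-1.05  0.27  1.71 -0.    1.18 -3.02]
6 30 0.022 [ 315. -479.  265.] [-0.99  0.27  1.71  0.    1.18 -3.02]
7 60 0.022 [ 334. -449.  265.] [-0.93  0.25  1.74  0.    1.18 -3.02]
8 60 0.022 [ 351. -418.  265.] [-0.87  0.23  1.77  0.    1.17 -3.02]
9 60 0.022 [ 368. -387.  266.] [-0.81  0.21  1.79  0.    1.16 -3.02]
10 90 0.022 [ 370. -350.  265.] [-0.76  0.17  1.84 -0.    1.15 -3.02]
11 30 0.022 [ 400. -333.  265.] [-0.69  0.19  1.82  0.    1.16 -3.02]
12 90 0.022 [ 401. -297.  265.] [-0.64  0.15  1.86 -0.    1.15 -3.02]
13 90 0.022 [ 401. -262.  266.] [-0.58  0.12  1.9   0.    1.15 -3.02]
[[4.0, -0.2, 1.6, -0.12], [3.9, 0.1, 1.8, -0.12], [3.2, -1.3, -0.5, -0.12], [3.3, -1.1, -0.3, -0.12], [-2.5, -2.4, 0.0, -0.12], [-2.7, 2.3, 0.0, -0.06], [-3.5, 0.4, 0.0, -0.06], [-2.9, 1.9, 0.0, -0.06], [-3.0, 1.8, 0.0, -0.06], [-3.1, 1.6, 0.0, -0.06], [-2.1, 2.8, 0.1, -0.06], [-3.4, -0.6, 0.0, -0.06], [-2.4, 2.6, 0.0, -0.06], [-2.5, 2.4, 0.0, -0.06]]
```

Model matches exactly; continuing.

Emit:
{"name": "drive_tool", "arguments": {
  "deltas": [
    [3.8, -0.2, 1.5, -0.12],
    [3.8, 0.1, 1.6, -0.12],
    [3.2, -1.3, -0.5, -0.12],
    [3.3, -1.1, -0.3, -0.12],
    [-2.5, -2.4, 0, -0.12],
    [0, 0, 0, 0]
  ]
}}

```text
clock: 12.0
eef_pos: [273.9, -530.6, 270.1]
tcp_rot: [3.124, 0.006, -2.801]
contact_force: [-0.3, 0.6, -0.3]
opening: 0.002
```

```bash
python3 -c "
from fit import *
s,R=show();to([546,284,400])
im,d,p=grab('top','top2.png');W=cloud(d,p);print(fit(W,C0)[0].round(3))"
```

```text
t 12.0 pos [ 273.9 -530.6  270.1] rot [ 3.124  0.006 -2.801] q [-1.101  0.299  1.66   0.008  1.199 -3.016] F [-0.3  0.6 -0.3] op 0.0 xax [-0.942 -0.334 -0.006] zax [-0.001  0.018 -1.   ]
t 12.0 pos [ 273.9 -530.6  270.1] rot [ 3.124  0.006 -2.801] q [-1.101  0.299  1.66   0.008  1.199 -3.016] F [-0.3  0.6 -0.3] op 0.0 xax [-0.942 -0.334 -0.006] zax [-0.001  0.018 -1.   ]
to [546 284 400] total cm [-52.96  67.88 -11.5 ] rows 22 each [-2.41  3.09 -0.52]
[ 6.54092e+02 -1.60913e+02  2.55000e-01]
```

Run:
```python
from pl import *
st,R0=show();q=st['qpos'];p=st['eef_pos']
tg=np.array([546,284,380]);n=27
yaw0=-2.801;rows=[];R=R0.copy()
d=np.zeros((n,3));d[:,:2]=(tg-p)[:2]/n;d[:4,2]=(tg-p)[2]/4
A,q,pp,R=plan(q,[(*d[i],.1195) for i in range(n)])
A=[[round(v,1) for v in a[:3]]+[.12] for a in A]
q,pp,R=sim(st['qpos'],A,600)
print(A[:12]);print(A[12:24]);print(A[24:]);print(q.round(2),pp.round(0),R.round(3))
```

```text
t 12.05 pos [ 271.3 -529.9  269.5] rot [ 3.122  0.005 -2.804] q [-1.104  0.298  1.663  0.008  1.2   -3.016] F [-0.7  0.6 -0.6] op 0.0 xax [-0.943 -0.332 -0.005] zax [-0.002  0.021 -1.   ]
[[-2.0, 2.6, -2.7, 0.12], [-1.6, 2.8, -2.7, 0.12], [-1.3, 3.0, -2.7, 0.12], [-0.9, 3.1, -2.7, 0.12], [-0.6, 3.1, 0.1, 0.12], [-0.2, 3.2, 0.1, 0.12], [0.2, 3.2, 0.1, 0.12], [0.6, 3.1, 0.1, 0.12], [0.9, 3.0, 0.1, 0.12], [1.3, 2.9, 0.1, 0.12], [1.6, 2.7, 0.1, 0.12], [1.9, 2.5, 0.1, 0.12]]
[[2.2, 2.3, 0.1, 0.12], [2.5, 2.0, 0.1, 0.12], [2.7, 1.7, 0.1, 0.12], [2.9, 1.3, 0.1, 0.12], [3.0, 1.0, 0.1, 0.12], [3.1, 0.6, 0.1, 0.12], [3.2, 0.2, 0.1, 0.12], [3.2, -0.1, 0.1, 0.12], [3.1, -0.5, 0.1, 0.12], [3.0, -0.9, 0.1, 0.12], [2.9, -1.2, 0.1, 0.12], [2.8, -1.6, 0.1, 0.12]]
[[2.5, -1.9, 0.1, 0.12], [2.3, -2.2, 0.1, 0.12], [2.0, -2.5, 0.1, 0.12]]
[0.47 0.24 1.52 0.02 1.38 1.8 ] [543. 283. 370.] [[ 0.971  0.237 -0.002]
 [ 0.237 -0.971  0.021]
 [ 0.003 -0.02  -1.   ]]
```

Emit:
{"name": "drive_tool", "arguments": {
  "deltas": [
    [-2.0, 2.6, -2.6, 0.12],
    [-1.6, 2.8, -2.6, 0.12],
    [-1.3, 3.0, -2.6, 0.12],
    [-0.9, 3.1, -2.6, 0.12],
    [-0.6, 3.1, 0.1, 0.12],
    [-0.2, 3.2, 0.1, 0.12],
    [0.2, 3.2, 0.1, 0.12],
    [0.6, 3.1, 0.1, 0.12],
    [0.9, 3.0, 0.1, 0.12],
    [1.3, 2.9, 0.1, 0.12],
    [1.6, 2.7, 0.1, 0.12],
    [1.9, 2.5, 0.1, 0.12]
  ],
  "jaw": 0.3
}}

```text
clock: 13.05
eef_pos: [387.7, -170.9, 372.6]
tcp_rot: [3.133, -0.022, 2.042]
contact_force: [1.3, -0.3, 0.2]
opening: 0.695
```

Emit:
{"name": "drive_tool", "arguments": {
  "deltas": [
    [2.2, 2.3, 0.1, 0.12],
    [2.5, 2.0, 0.1, 0.12],
    [2.7, 1.7, 0.1, 0.12],
    [2.9, 1.3, 0.1, 0.12],
    [3.0, 1.0, 0.1, 0.12],
    [3.1, 0.6, 0.1, 0.12],
    [3.2, 0.2, 0.1, 0.12],
    [3.2, -0.1, 0.1, 0.12],
    [3.1, -0.5, 0.1, 0.12],
    [3.0, -0.9, 0.1, 0.12],
    [2.9, -1.2, 0.1, 0.12],
    [2.8, -1.6, 0.1, 0.12]
  ]
}}

```text
clock: 14.05
eef_pos: [494.1, 183.5, 369.1]
tcp_rot: [-3.121, -0.012, 0.643]
contact_force: [0.1, -0.2, -0.2]
opening: 0.699
```

Emit:
{"name": "drive_tool", "arguments": {
  "deltas": [
    [2.5, -1.9, 0.1, 0.12],
    [2.3, -2.2, 0.1, 0.12],
    [2.0, -2.5, 0.1, 0.12],
    [0, 0, 0, 0]
  ]
}}

```text
clock: 14.38
eef_pos: [520.3, 278.2, 367.5]
tcp_rot: [-3.115, -0.004, 0.283]
contact_force: [-1.1, -0.5, -0.7]
opening: 0.7
```

Run:
```python
from fit import *
s,R=show()
im,d,p=grab('wrist');W=cloud(d,p);Q=W.reshape(-1,3);Q=Q[np.isfinite(Q[:,2])]
k=(np.hypot(Q[:,0]-530,Q[:,1]-280)<70)&(Q[:,2]>180)&(Q[:,2]<205);print('head',k.sum(),cv2.minAreaRect(Q[k][:,:2].astype(np.float32)),np.median(Q[k,2]))
# head cross extents in bottle frame
h=.2545;c=(Q[k][:,:2]-[546,284])@np.array([[np.cos(h),-np.sin(h)],[np.sin(h),np.cos(h)]]);print(np.percentile(c,[1,99],axis=0))
q=proj([546,284,192],p);cv2.circle(im,(int(q[0]),int(q[1])),4,(255,0,255),1)
cv2.imwrite('pics/w3.png',im[:,:,::-1]);print(q)
```

```text
t 14.38 pos [520.3 278.2 367.5] rot [-3.115 -0.004  0.283] q [0.475 0.203 1.571 0.025 1.358 1.757] F [-1.1 -0.5 -0.7] op 0.7 xax [0.96  0.279 0.004] zax [-0.003  0.026 -1.   ]
head 2249 ((529.0902709960938, 278.8959655761719), (91.66365051269531, 26.021848678588867), 14.850835800170898) 192.07364412935985
[[-61.40338945 -13.27651856]
 [ 27.44020482  11.88624093]]
[np.float64(288.5495724118742), np.float64(171.82693390768836)]
```

View pics/w3.png

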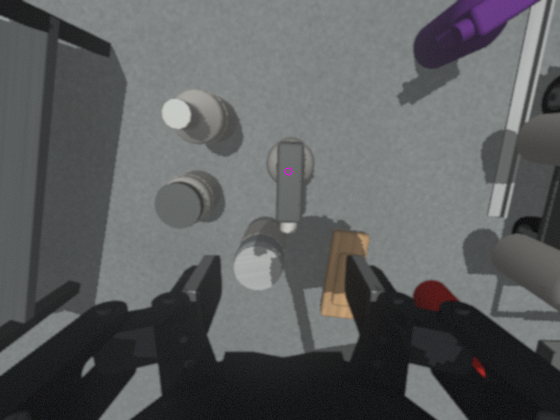

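The wrist view shows the grey head at (289,140–225) with its white nozzle tip at (288,228), body centred at (290,162), and the projected axis point on the head. This is the only white bottle with a trigger, since its neighbours at (195,115), (185,200) and (260,265) have caps.

```bash
python3 -c "
from fit import *
to([545.5,283.3,176])"
```

```text
t 14.43 pos [519.7 276.  367.4] rot [-3.117e+00 -3.000e-03  2.910e-01] q [0.473 0.201 1.574 0.024 1.359 1.747] F [ 0.2 -0.1  0.5] op 0.7 xax [0.958 0.287 0.003] zax [-0.004  0.024 -1.   ]
to [545.5 283.3 176. ] total cm [ 2.62  0.51 19.14] rows 5 each [0.52 0.1  3.83]
```

Emit:
{"name": "drive_tool", "arguments": {
  "deltas": [
    [1.4, 0.2, 3.5, 0.03],
    [1.2, 0.3, 3.8, 0],
    [0, 0, 3.8, 0],
    [0, 0, 3.5, 0],
    [0, 0, 2.5, 0],
    [0, 0, 0.7, 0],
    [0, 0, 0, 0]
  ]
}}

```text
clock: 15.02
eef_pos: [544.0, 279.8, 187.8]
tcp_rot: [-3.118, 0.001, 0.262]
contact_force: [-0.0, 0.5, -0.3]
opening: 0.7
```

```bash
python3 -c "
from fit import *
to([545.5,283.3,176])"
```

```text
t 15.02 pos [544.  279.8 187.8] rot [-3.118e+00  1.000e-03  2.620e-01] q [0.46  0.393 1.721 0.027 1.025 1.755] F [-0.   0.5 -0.3] op 0.7 xax [ 0.966  0.259 -0.001] zax [-0.007  0.022 -1.   ]
to [545.5 283.3 176. ] total cm [ 0.24 -0.27  1.19] rows 1 each [ 0.24 -0.27  1.19]
```

Emit:
{"name": "drive_tool", "arguments": {
  "deltas": [
    [0.2, -0.3, 1.1, 0],
    [0, 0, 0, 0]
  ]
}}

```text
clock: 15.18
eef_pos: [546.7, 285.9, 178.6]
tcp_rot: [-3.117, -0.004, 0.263]
contact_force: [-0.5, -0.3, -0.6]
opening: 0.698
```

Emit:
{"name": "drive_tool", "arguments": {
  "deltas": [
    [0, 0, 0, 0],
    [0, 0, 0, 0],
    [0, 0, 0, 0],
    [0, 0, 0, 0],
    [0, 0, 0, 0]
  ],
  "jaw": 1,
  "force": 60
}}

```text
clock: 15.6
eef_pos: [546.6, 286.3, 179.2]
tcp_rot: [-3.117, -0.004, 0.263]
contact_force: [-0.7, -0.1, 6.0]
opening: 0.293
```

```bash
python3 -c "
from fit import *
to([545.5,283.3,376])"
```

```text
t 15.6 pos [546.6 286.3 179.2] rot [-3.117 -0.004  0.263] q [0.468 0.408 1.72  0.027 1.005 1.761] F [-0.7 -0.1  6. ] op 0.29 xax [0.965 0.26  0.004] zax [-0.002  0.024 -1.   ]
to [545.5 283.3 376. ] total cm [ -0.1   -0.22 -19.68] rows 5 each [-0.02 -0.04 -3.94]
```

Run:
```python
from pl import *
from fit import cw
st,R0=show();q=st['qpos'];p=st['eef_pos']
d=(cw(-34,215,340)-p)
wp=[(0,0,40,0)]*4+[(d[0]/13,d[1]/13,0,-.12)]*13
A,q,pp,R=plan(q,wp);print(A[:4],'\n',A[4:]);print(q.round(2),pp.round(0),R.round(3),cw(-34,144,0))
```

```text
t 15.6 pos [546.6 286.3 179.2] rot [-3.117 -0.004  0.263] q [0.468 0.408 1.72  0.027 1.005 1.761] F [-0.7 -0.1  6. ] op 0.29 xax [0.965 0.26  0.004] zax [-0.002  0.024 -1.   ]
[[0.02, -0.1, -4.0, 0.0], [0.02, -0.1, -4.0, 0.0], [0.02, -0.1, -4.0, 0.0], [0.02, -0.1, -4.0, 0.0]] 
 [[-0.35, 1.88, -0.05, -0.12], [-0.58, 1.83, -0.05, -0.12], [-0.79, 1.75, -0.05, -0.12], [-0.99, 1.64, -0.05, -0.12], [-1.18, 1.51, -0.05, -0.12], [-1.36, 1.35, -0.05, -0.12], [-1.51, 1.18, -0.05, -0.12], [-1.64, 0.99, -0.05, -0.12], [-1.75, 0.79, -0.05, -0.12], [-1.83, 0.58, -0.05, -0.12], [-1.88, 0.35, -0.05, -0.12], [-1.91, 0.12, -0.05, -0.12], [-1.91, -0.11, -0.05, -0.12]]
[ 0.05  0.19  1.65  0.03  1.31 -0.21] [566.  37. 339.] [[-0.25   0.968 -0.002]
 [ 0.968  0.25   0.024]
 [ 0.024  0.004 -1.   ]] [583.80691086 -30.86367082   0.        ]
```

Emit:
{"name": "drive_tool", "arguments": {
  "deltas": [
    [0, -0.1, -2.5, 0],
    [0, -0.1, -4, 0],
    [0, -0.1, -4, 0],
    [0, -0.1, -4, 0],
    [0, 0, -2, 0]
  ]
}}

```text
clock: 16.02
eef_pos: [546.4, 286.6, 348.2]
tcp_rot: [-3.116, -0.008, 0.263]
contact_force: [1.1, 0.1, -1.7]
opening: 0.294
```

Emit:
{"name": "drive_tool", "arguments": {
  "deltas": [
    [-0.35, 1.8, 0, -0.06],
    [-0.5, 1.8, 0, -0.12],
    [-0.8, 1.7, 0, -0.12],
    [-1, 1.6, 0, -0.12],
    [-1.2, 1.5, 0, -0.12],
    [-1.4, 1.3, 0, -0.12],
    [-1.5, 1.2, 0, -0.12],
    [-1.6, 1, 0, -0.12],
    [-1.7, 0.8, 0, -0.12],
    [-1.8, 0.6, 0, -0.12],
    [-1.9, 0.4, 0, -0.12],
    [-1.9, 0.1, 0, -0.12]
  ]
}}

```text
clock: 17.02
eef_pos: [550.6, 57.9, 337.3]
tcp_rot: [-3.139, -0.024, 1.649]
contact_force: [-0.4, 0.4, -2.5]
opening: 0.293
```

Emit:
{"name": "drive_tool", "arguments": {
  "deltas": [
    [-1.9, 0, 0, -0.12],
    [-1, 0, 0, -0.06],
    [0, 0, 0, 0],
    [0, 0, 0, 0]
  ]
}}

```text
clock: 17.35
eef_pos: [554.0, 29.9, 336.7]
tcp_rot: [3.14, -0.024, 1.82]
contact_force: [0.5, 0.8, -2.4]
opening: 0.295
```

Run:
```python
from fit import *
s,R=show();print(w2c(C0,s['eef_pos']))
to(cw(-34,147,330))
im,d,p=grab('scene');c=cv2.resize(im[120:300,200:420],None,fx=3,fy=3);cv2.imwrite('pics/s3.png',c[:,:,::-1])
```

```text
t 17.35 pos [554.   29.9 336.7] rot [ 3.14  -0.024  1.82 ] q [ 0.037  0.171  1.677  0.025  1.297 -0.219] F [ 0.5  0.8 -2.4] op 0.3 xax [-0.247  0.969  0.024] zax [-0.005  0.024 -1.   ]
[-47.55167116 210.28318637]
t 17.35 pos [554.   29.9 336.7] rot [ 3.14  -0.024  1.82 ] q [ 0.037  0.171  1.677  0.025  1.297 -0.219] F [ 0.5  0.8 -2.4] op 0.3 xax [-0.247  0.969  0.024] zax [-0.005  0.024 -1.   ]
to [583.1 -28.  330. ] total cm [-6.34  1.38  0.52] rows 2 each [-3.17  0.69  0.26]
```

View pics/s3.png

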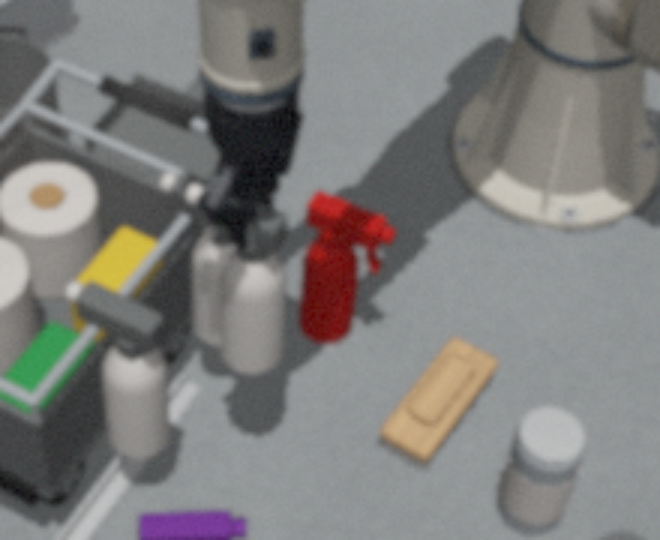

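The scene crop shows the held bottle upright at (250,300), beside the near hung bottle at (213,280), with the far one at (140,400). Next I'll measure the held and hung bodies with the same camera.

```bash
cat > bod.py <<'E'
from fit import *
def bodies(n='scene',guess=None):
    im,d,p=grab(n);W=cloud(d,p);Q=W.reshape(-1,3);Q=Q[np.isfinite(Q[:,2])];o=[]
    for (g,z0,z1) in guess:
        g=np.array(g,float)
        for _ in range(4):
            k=(np.hypot(Q[:,0]-g[0],Q[:,1]-g[1])<38)&(Q[:,2]>z0)&(Q[:,2]<z1);b=Q[k]
            g=least_squares(lambda c:np.hypot(b[:,0]-c[0],b[:,1]-c[1])-30,g,loss='soft_l1',f_scale=1.5).x
        o.append(g);print(n,'body',k.sum(),g.round(1),'in C0',w2c(C0,g).round(1))
    return o
E
python3 - <<'E'
from bod import *
s,R=show();e=s['eef_pos']
o=bodies('scene',[(cw(-112,144,0)[:2],95,178),(cw(44,144,0)[:2],95,178),(e[:2],170,255)])
m=(o[0]+o[1])/2;print('mid',w2c(C0,m),'held-eef',o[2]-e[:2],'needed eef',m-(o[2]-e[:2]))
E
```

```text
t 17.4 pos [554.   30.4 336.7] rot [ 3.14  -0.024  1.821] q [ 0.038  0.171  1.677  0.025  1.297 -0.219] F [-0.2  1.2 -1.6] op 0.29 xax [-0.247  0.969  0.024] zax [-0.005  0.024 -1.   ]
scene body 222 [512.3 -51.8] in C0 [-108.4  141.7]
scene body 406 [662.4 -10.5] in C0 [ 47.2 144. ]
scene body 406 [554.   34.5] in C0 [-46.4 214.7]
mid [-30.60773032 142.82218787] held-eef [-0.03492957  4.09043117] needed eef [587.42122716 -35.24172263]
```

Run:
```python
from bod import *
s0=np.load('s0.npz');W=cloud(s0['d'],cams.camera_params('scene'));
import bod
bod.grab=lambda n:(None,s0['d'],cams.camera_params('scene'))
o=bod.bodies('scene',[(cw(-112,144,0)[:2],95,178),(cw(44,144,0)[:2],95,178),((546,284),15,98)])
print((o[0]+o[1])/2)
to([587,-32,326])
```

```text
scene body 397 [510. -50.] in C0 [-110.2  144. ]
scene body 402 [661.2 -11.1] in C0 [ 45.9 143.7]
scene body 305 [545.9 284.2] in C0 [  8.5 458.5]
[585.61329525 -30.55250007]
t 17.45 pos [554.1  30.7 336.7] rot [ 3.14  -0.024  1.821] q [ 0.038  0.171  1.677  0.025  1.297 -0.219] F [ 0.1  0.3 -2.4] op 0.3 xax [-0.248  0.968  0.024] zax [-0.005  0.024 -1.   ]
to [587 -32 326] total cm [-6.91  1.63  0.91] rows 2 each [-3.46  0.82  0.45]
```

Emit:
{"name": "drive_tool", "arguments": {
  "deltas": [
    [-2, 0.8, 0, -0.01],
    [-2.5, 0.7, 0.3, 0],
    [-2.5, 0, 0.4, 0],
    [0, 0, 0.2, 0],
    [0, 0, 0, 0]
  ]
}}

```text
clock: 17.87
eef_pos: [586.3, -33.3, 325.4]
tcp_rot: [3.141, -0.025, 1.831]
contact_force: [0.7, 0.2, -2.8]
opening: 0.296
```

Run:
```python
from bod import *
s,R=show();e=s['eef_pos']
o=bodies('scene',[((661.2,-11.1),95,178),(e[:2]+[0,4],160,242)])
print('held-far in caddy',w2c(C0,o[1])-w2c(C0,o[0]),'want -77.8,0; eef C0',w2c(C0,e))
to([585.2,-33,259])
```

```text
t 17.87 pos [586.3 -33.3 325.4] rot [ 3.141 -0.025  1.831] q [-0.072  0.234  1.622  0.025  1.292 -0.339] F [ 0.7  0.2 -2.8] op 0.3 xax [-0.257  0.966  0.025] zax [-0.006  0.024 -1.   ]
scene body 405 [662.6 -10.5] in C0 [ 47.4 143.9]
scene body 405 [583.8 -24.6] in C0 [-32.4 150. ]
held-far in caddy [-79.82621531   6.15867583] want -77.8,0; eef C0 [-32.1575458  141.05060215]
t 17.92 pos [586.2 -32.7 325.7] rot [ 3.141 -0.025  1.832] q [-0.071  0.234  1.623  0.025  1.293 -0.34 ] F [ 0.4  1.8 -2.6] op 0.3 xax [-0.258  0.966  0.025] zax [-0.005  0.024 -1.   ]
to [585.2 -33.  259. ] total cm [-0.17 -0.11  6.67] rows 2 each [-0.08 -0.05  3.34]
```

Run:
```python
from bod import *
s,R=show();e=s['eef_pos']
b=146
o=bodies('scene',[((661.2,-11.1),85,130),((661.2,-11.1),135,180),((583.8,-24.6),b+5,b+50),((583.8,-24.6),b+55,b+100)])
im,d,p=grab('scene');c=cv2.resize(im[140:260,200:340],None,fx=5,fy=5);cv2.imwrite('pics/s4.png',c[:,:,::-1])
```

```text
t 17.92 pos [586.2 -32.7 325.7] rot [ 3.141 -0.025  1.832] q [-0.071  0.234  1.623  0.025  1.293 -0.34 ] F [ 0.4  1.8 -2.6] op 0.3 xax [-0.258  0.966  0.025] zax [-0.005  0.024 -1.   ]
scene body 209 [662.8 -10.6] in C0 [ 47.5 143.8]
scene body 229 [662.5 -10.4] in C0 [ 47.3 144. ]
scene body 193 [582.7 -21.9] in C0 [-32.8 153. ]
scene body 238 [583.6 -25.3] in C0 [-32.8 149.5]
```

View pics/s4.png

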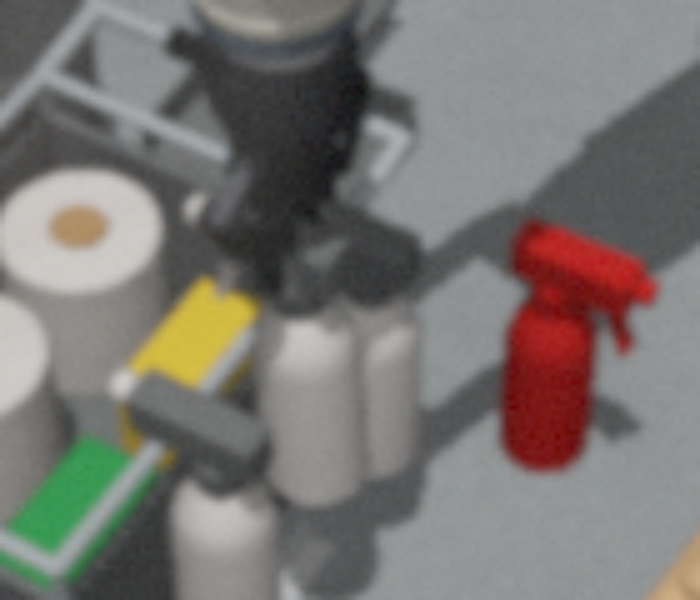

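Emit:
{"name": "drive_tool", "arguments": {
  "deltas": [
    [0, 0.2, 1, 0],
    [0, 0, 1.3, 0],
    [-0.1, 0, 1.3, 0],
    [0, 0, 1, 0],
    [0, 0, 0, 0]
  ]
}}

```text
clock: 18.43
eef_pos: [587.8, -32.5, 277.9]
tcp_rot: [-3.141, -0.024, 1.834]
contact_force: [-0.9, 0.3, -2.9]
opening: 0.299
```

Run:
```python
from bod import *
s,R=show();e=s['eef_pos'];print(w2c(C0,e))
b=e[2]-180
o=bodies('scene',[((661.2,-11.1),95,178),((584.8,-22.9),b+5,b+50),((584.8,-24.6),b+55,b+100)])
```

```text
t 18.43 pos [587.8 -32.5 277.9] rot [-3.141 -0.024  1.834] q [-0.07   0.274  1.676  0.024  1.2   -0.342] F [-0.9  0.3 -2.9] op 0.3 xax [-0.26   0.965  0.024] zax [-0.007  0.023 -1.   ]
[-30.5960227  141.40740783]
scene body 405 [662.7 -10.5] in C0 [ 47.5 143.9]
scene body 164 [584.  -22.6] in C0 [-31.7 152. ]
scene body 199 [585.  -25.7] in C0 [-31.5 148.7]
```

Emit:
{"name": "drive_tool", "arguments": {
  "deltas": [
    [0, 0, 0.6, 0],
    [-0.05, 0, 0.5, 0],
    [0, 0, 0.3, 0],
    [0, 0, 0, 0]
  ]
}}

```text
clock: 18.82
eef_pos: [588.3, -33.0, 265.5]
tcp_rot: [3.141, -0.024, 1.833]
contact_force: [-0.2, 0.3, -2.5]
opening: 0.292
```

Run:
```python
from bod import *
s,R=show();e=s['eef_pos'];print(w2c(C0,e))
```

```text
t 18.82 pos [588.3 -33.  265.5] rot [ 3.141 -0.024  1.833] q [-0.071  0.285  1.689  0.025  1.174 -0.344] F [-0.2  0.3 -2.5] op 0.29 xax [-0.259  0.966  0.024] zax [-0.005  0.024 -1.   ]
[-30.14830156 140.80981896]
```

Emit:
{"name": "drive_tool", "arguments": {
  "deltas": [
    [0, 0, 0.3, 0],
    [0, 0, 0.25, 0],
    [0, 0, 0, 0]
  ]
}}

```text
clock: 19.07
eef_pos: [589.0, -32.9, 260.9]
tcp_rot: [3.139, -0.024, 1.833]
contact_force: [0.0, 0.9, -1.3]
opening: 0.294
```

Run:
```python
from bod import *
s,R=show();e=s['eef_pos'];print(w2c(C0,e))
b=e[2]-180
o=bodies('scene',[((661.2,-11.1),95,178),((584.8,-22.9),b+5,b+50),((584.8,-24.6),b+55,b+100)])
```

```text
t 19.07 pos [589.  -32.9 260.9] rot [ 3.139 -0.024  1.833] q [-0.071  0.29   1.694  0.025  1.163 -0.344] F [ 0.   0.9 -1.3] op 0.29 xax [-0.259  0.966  0.024] zax [-0.004  0.024 -1.   ]
[-29.54466529 140.68994679]
scene body 409 [662.6 -10.6] in C0 [ 47.4 143.8]
scene body 157 [585.9 -23.2] in C0 [-30.  150.9]
scene body 182 [586.5 -25.8] in C0 [-30.1 148.2]
```

Emit:
{"name": "drive_tool", "arguments": {
  "deltas": [
    [0, 0, 0.2, 0],
    [0, 0, 0.15, 0],
    [0, 0, 0, 0]
  ]
}}

```text
clock: 19.37
eef_pos: [589.4, -32.6, 260.0]
tcp_rot: [3.137, -0.024, 1.833]
contact_force: [-7.3, 3.3, 18.6]
opening: 0.295
```

Run:
```python
from bod import *
s,R=show();e=s['eef_pos'];print(w2c(C0,e))
b=e[2]-180
o=bodies('scene',[((584.8,-22.9),b+5,b+50),((584.8,-24.6),b+55,b+100)])
```

```text
t 19.37 pos [589.4 -32.6 260. ] rot [ 3.137 -0.024  1.833] q [-0.071  0.29   1.696  0.026  1.159 -0.344] F [-7.3  3.3 18.6] op 0.3 xax [-0.259  0.966  0.024] zax [-0.002  0.024 -1.   ]
[-29.0298479  140.94142288]
scene body 144 [587.1 -25.1] in C0 [-29.4 148.7]
scene body 179 [587.  -27.4] in C0 [-30.  146.5]
```

Emit:
{"name": "drive_tool", "arguments": {
  "deltas": [
    [0, 0, 0, 0],
    [0, 0, 0, 0],
    [0, 0, 0, 0],
    [0, 0, 0, 0],
    [0, 0, 0, 0]
  ],
  "jaw": 0.5
}}

```text
clock: 19.83
eef_pos: [588.6, -32.9, 256.9]
tcp_rot: [3.14, -0.024, 1.833]
contact_force: [-0.3, 0.1, 0.4]
opening: 0.502
```

Emit:
{"name": "drive_tool", "arguments": {
  "deltas": [
    [0, 0, -1, 0],
    [0, 0, -2.5, 0],
    [0, 0, -4, 0],
    [0, 0, -4, 0],
    [0, 0, -4, 0]
  ]
}}

```text
clock: 20.25
eef_pos: [589.0, -36.6, 414.5]
tcp_rot: [3.14, -0.024, 1.833]
contact_force: [0.9, -0.1, 0.3]
opening: 0.499
```

Run:
```python
from bod import *
s,R=show()
o=bodies('scene',[((510,-50),95,178),((661.2,-11.1),95,178),((587,-27),85,125),((587,-27),130,175)])
im,d,p=grab('scene');c=cv2.resize(im[140:260,200:340],None,fx=5,fy=5);cv2.imwrite('pics/s5.png',c[:,:,::-1])
W=cloud(d,p);Q=W.reshape(-1,3);Q=Q[np.isfinite(Q[:,2])];C=w2c(C0,Q)
for a in(-110,-30,46):
    k=(abs(C[:,0]-a)<16)&(C[:,1]>100)&(C[:,1]<185)&(Q[:,2]>258)&(Q[:,2]<285);print('headtop',a,k.sum(),np.median(Q[k,2]) if k.sum() else '',np.percentile(C[k,1],[2,98]) if k.sum() else '')
```

```text
t 20.25 pos [589.  -36.6 414.5] rot [ 3.14  -0.024  1.833] q [-0.077  0.19   1.49   0.023  1.468 -0.342] F [ 0.9 -0.1  0.3] op 0.5 xax [-0.259  0.966  0.024] zax [-0.004  0.024 -1.   ]
scene body 251 [511.2 -48.9] in C0 [-108.8  144.8]
scene body 408 [662.6 -10.5] in C0 [ 47.4 143.9]
scene body 115 [587.1 -29.5] in C0 [-30.4 144.5]
scene body 155 [587.2 -29.3] in C0 [-30.3 144.6]
headtop -110 232 270.91020998900285 [101.85968624 172.8374577 ]
headtop -30 264 271.28460568429387 [101.69314859 172.39480221]
headtop 46 280 271.4286614144401 [102.27735081 173.33748532]
```

View pics/s5.png

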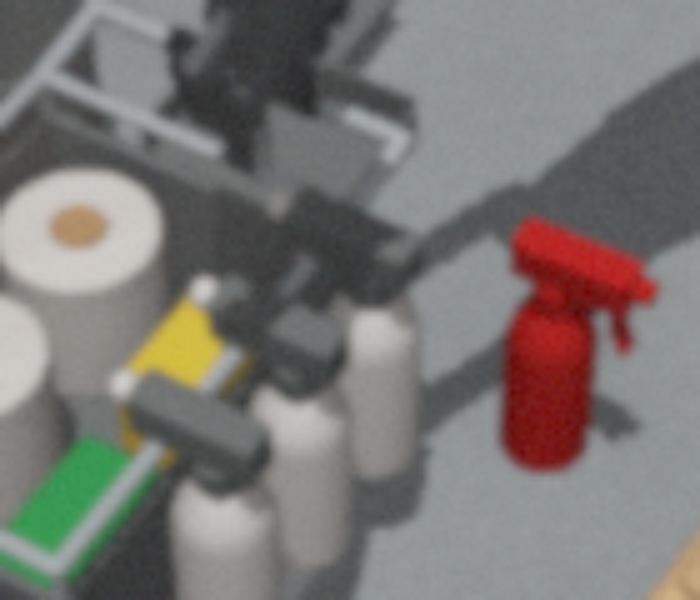

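Run:
```python
from pl import *
st,R0=show();q=st['qpos'];p=st['eef_pos']
d=np.array([880,228,500])-p
A,q,pp,R=plan(q,[(*(d/13),.12)]*13);print(A);print(q.round(2),pp.round(0))
B=[[3.8,0,-1.4,.0]]*20
for i,b in enumerate(B):
    q,pp,R=sim(q,[b],600);zc=Rz(.254).T@R[:,2];print(i+1,q.round(2),pp.round(0),'z in caddy',zc.round(3),'x',(Rz(.254).T@R[:,0]).round(3)) if i%3==1 else 0
```

```text
t 20.35 pos [591.8 -36.9 420.4] rot [ 3.128 -0.02   1.833] q [-0.077  0.185  1.483  0.023  1.467 -0.342] F [ 0.7 -0.2  0.9] op 0.5 xax [-0.259  0.966  0.02 ] zax [ 0.008  0.023 -1.   ]
[[1.4, 2.68, -0.55, 0.12], [1.71, 2.49, -0.55, 0.12], [2.0, 2.27, -0.55, 0.12], [2.26, 2.01, -0.55, 0.12], [2.48, 1.73, -0.55, 0.12], [2.67, 1.42, -0.55, 0.12], [2.82, 1.09, -0.55, 0.12], [2.93, 0.74, -0.55, 0.12], [3.0, 0.39, -0.55, 0.12], [3.02, 0.02, -0.55, 0.12], [3.0, -0.34, -0.55, 0.12], [2.94, -0.7, -0.55, 0.12], [2.84, -1.04, -0.55, 0.12]]
[0.24 0.87 0.24 0.02 2.02 1.55] [880. 226. 500.]
2 [0.25 0.96 0.06 0.02 2.06 1.56] [907. 235. 502.] z in caddy [ 0.057  0.02  -0.998] x [0.998 0.018 0.058]
5 [0.25 0.96 0.06 0.02 1.98 1.56] [931. 243. 505.] z in caddy [ 0.138  0.02  -0.99 ] x [0.99  0.016 0.138]
8 [0.25 0.95 0.06 0.02 1.91 1.56] [953. 250. 516.] z in caddy [ 0.219  0.021 -0.976] x [0.976 0.015 0.219]
11 [0.25 0.94 0.06 0.02 1.84 1.56] [971. 256. 536.] z in caddy [ 0.3    0.021 -0.954] x [0.954 0.013 0.3  ]
14 [0.25 0.92 0.06 0.02 1.77 1.56] [985. 260. 563.] z in caddy [ 0.378  0.021 -0.925] x [0.926 0.011 0.378]
17 [0.25 0.9  0.06 0.02 1.72 1.56] [995. 263. 597.] z in caddy [ 0.454  0.021 -0.891] x [0.891 0.01  0.454]
20 [0.25 0.87 0.06 0.02 1.66 1.56] [1000.  265.  636.] z in caddy [ 0.526  0.021 -0.85 ] x [0.85  0.008 0.526]
```

Emit:
{"name": "drive_tool", "arguments": {
  "deltas": [
    [1.4, 2.7, -0.5, 0.12],
    [1.7, 2.5, -0.5, 0.12],
    [2.0, 2.3, -0.5, 0.12],
    [2.3, 2.0, -0.5, 0.12],
    [2.5, 1.7, -0.5, 0.12],
    [2.7, 1.4, -0.5, 0.12],
    [2.8, 1.1, -0.5, 0.12],
    [2.9, 0.7, -0.5, 0.12],
    [3.0, 0.4, -0.5, 0.12],
    [3.0, 0, -0.5, 0.12],
    [3.0, -0.3, -0.5, 0.12],
    [2.9, -0.7, -0.5, 0.12]
  ]
}}

```text
clock: 21.35
eef_pos: [856.2, 209.0, 477.2]
tcp_rot: [-3.118, -0.005, 0.387]
contact_force: [1.2, 0.7, 0.2]
opening: 0.503
```

Emit:
{"name": "drive_tool", "arguments": {
  "deltas": [
    [2.8, -1, -0.5, 0.12],
    [3, 0, -1.4, 0],
    [3, 0, -1.4, 0],
    [3.8, 0, -1.4, 0],
    [3.8, 0, -1.4, 0],
    [3.8, 0, -1.4, 0],
    [3.8, 0, -1.4, 0],
    [3.8, 0, -1.4, 0],
    [3.8, 0, -1.4, 0],
    [3.8, 0, -1.4, 0],
    [3.8, 0, -1.4, 0],
    [3.8, 0, -1.4, 0]
  ],
  "jaw": 0.35
}}

```text
clock: 22.35
eef_pos: [967.6, 259.5, 518.0]
tcp_rot: [-3.124, -0.269, 0.282]
contact_force: [-0.0, -0.2, 0.0]
opening: 0.652
```

Emit:
{"name": "drive_tool", "arguments": {
  "deltas": [
    [3.8, 0, -1.4, 0],
    [3.8, 0, -1.4, 0],
    [3.8, 0, -1.4, 0],
    [3.8, 0, -1.4, 0],
    [3.8, 0, -1.4, 0],
    [3.8, 0, -1.4, 0],
    [3.8, 0, -1.4, 0]
  ]
}}

```text
clock: 22.93
eef_pos: [996.1, 270.8, 586.4]
tcp_rot: [-3.126, -0.463, 0.279]
contact_force: [-0.1, 0.1, -0.4]
opening: 0.645
```

Run:
```python
from fit import *
s,R=show()
im,d,p=grab('top');W=cloud(d,p);x=fit(W,C0)[0];print('top caddy',x.round(3))
to(cw(-330,-85,345))
```

```text
t 22.93 pos [996.1 270.8 586.4] rot [-3.126 -0.463  0.279] q [0.256 0.906 0.059 0.026 1.714 1.554] F [-0.1  0.1 -0.4] op 0.65 xax [0.86  0.246 0.447] zax [ 0.425  0.138 -0.895]
top caddy [ 6.53996e+02 -1.60890e+02  2.54000e-01]
t 22.98 pos [995.9 270.9 589.7] rot [-3.126 -0.468  0.279] q [0.256 0.904 0.058 0.026 1.712 1.554] F [-0.1  0.   2.4] op 0.65 xax [0.858 0.246 0.451] zax [ 0.429  0.139 -0.892]
to [ 354.8 -326.9  345. ] total cm [-80.72  39.6  -14.03] rows 23 each [-3.51  1.72 -0.61]
```

Emit:
{"name": "drive_tool", "arguments": {
  "deltas": [
    [-3.5, 1.7, -0.6, 0.025],
    [-3.5, 1.7, -0.6, 0],
    [-3.5, 1.7, -0.6, 0],
    [-3.5, 1.7, -0.6, 0],
    [-3.5, 1.7, -0.6, 0],
    [-3.5, 1.7, -0.6, 0],
    [-3.5, 1.7, -0.6, 0],
    [-3.5, 1.7, -0.6, 0],
    [-3.5, 1.7, -0.6, 0],
    [-3.5, 1.7, -0.6, 0],
    [-3.5, 1.7, -0.6, 0],
    [-3.5, 1.7, -0.6, 0]
  ]
}}

```text
clock: 23.98
eef_pos: [696.7, -4.1, 476.2]
tcp_rot: [-3.121, -0.461, 0.268]
contact_force: [1.2, -0.9, 0.9]
opening: 0.65
```

Emit:
{"name": "drive_tool", "arguments": {
  "deltas": [
    [-3.5, 1.7, -0.6, 0],
    [-3.5, 1.7, -0.6, 0],
    [-3.5, 1.7, -0.6, 0],
    [-3.5, 1.7, -0.6, 0],
    [-3.5, 1.7, -0.6, 0],
    [-3.5, 1.7, -0.6, 0],
    [-3.5, 1.7, -0.6, 0],
    [-3.5, 1.7, -0.6, 0],
    [-3.5, 1.7, -0.6, 0],
    [-3.5, 1.7, -0.6, 0],
    [-2, 1, -0.5, 0],
    [0, 0, 0, 0]
  ]
}}

```text
clock: 24.98
eef_pos: [397.6, -275.0, 365.7]
tcp_rot: [-3.121, -0.459, 0.264]
contact_force: [0.0, 0.3, 0.1]
opening: 0.649
```

```bash
sed -i 's/^C0=.*/C0=np.array([654.2,-161.5,.2540])/' fit.py
python3 - <<'E'
from fit import *
s,R=show();im,d,p=grab('wrist');W=cloud(d,p);x=fit(W,C0)[0];print('wrist caddy',x.round(3))
Q=W.reshape(-1,3);Q=Q[np.isfinite(Q[:,2])];C=w2c(C0,Q)
k=(Q[:,2]>30)&(Q[:,2]<70)&(abs(C[:,1]+85)<30)&(C[:,0]<-160)&(C[:,0]>-235);print('ped',k.sum(),np.percentile(C[k],[2,98],axis=0) if k.sum() else '',np.median(Q[k,2]) if k.sum() else '')
to(cw(-200,-85,47))
E
```

```text
t 24.98 pos [ 397.6 -275.   365.7] rot [-3.121 -0.459  0.264] q [-0.89  -0.075  1.948  0.473  1.138  0.239] F [0.  0.3 0.1] op 0.65 xax [0.866 0.234 0.443] zax [ 0.422  0.135 -0.896]
wrist caddy [ 6.53632e+02 -1.61865e+02  2.56000e-01]
ped 1016 [[-219.67602132 -102.88956824]
 [-163.69798786  -66.89509701]] 53.22795075707217
t 25.03 pos [ 399.1 -274.2  366.5] rot [-3.121 -0.46   0.263] q [-0.887 -0.076  1.947  0.473  1.138  0.242] F [ 0.4  0.3 -0.7] op 0.65 xax [0.865 0.233 0.444] zax [ 0.423  0.136 -0.896]
to [ 482. -294.   47.] total cm [-7.47  4.74 31.86] rows 9 each [-0.83  0.53  3.54]
```

Emit:
{"name": "drive_tool", "arguments": {
  "deltas": [
    [-3, 1.6, 1.5, 0],
    [-3, 1.6, 2, 0],
    [-1.5, 1.5, 3, 0],
    [0, 0, 3.9, 0],
    [0, 0, 3.9, 0],
    [0, 0, 3.9, 0],
    [0, 0, 3.9, 0],
    [0, 0, 3.9, 0],
    [0, 0, 2, 0],
    [0, 0, 0, 0]
  ]
}}

```text
clock: 25.87
eef_pos: [467.5, -294.5, 78.3]
tcp_rot: [-3.116, -0.458, 0.268]
contact_force: [-0.3, 0.5, -0.4]
opening: 0.645
```

Run:
```python
from fit import *
to(cw(-200,-85,47))
im,d,p=grab('wrist','w5.png')
```

```text
t 25.87 pos [ 467.5 -294.5   78.3] rot [-3.116 -0.458  0.268] q [-0.803  0.436  2.096  0.84   0.567 -0.217] F [-0.3  0.5 -0.4] op 0.64 xax [0.865 0.237 0.442] zax [ 0.419  0.142 -0.897]
to [ 482. -294.   47.] total cm [-0.12  0.43  3.41] rows 1 each [-0.12  0.43  3.41]
```

View pics/w5.png

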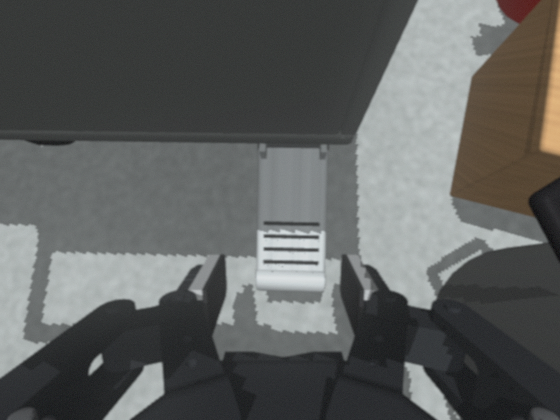

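The wrist view shows the pedal blade at (257–327, 145–290), toe bar at y≈280, centred between the open fingers (222 and 345).

Emit:
{"name": "drive_tool", "arguments": {
  "deltas": [
    [0, 0.4, 1.2, 0],
    [0, 0, 1.2, 0],
    [-0.1, 0, 1, 0],
    [0, 0, 0, 0]
  ]
}}

```text
clock: 26.25
eef_pos: [482.1, -296.8, 51.5]
tcp_rot: [-3.122, -0.461, 0.268]
contact_force: [-0.6, -0.1, -0.8]
opening: 0.65
```

Emit:
{"name": "drive_tool", "arguments": {
  "deltas": [
    [0, 0, 0, 0],
    [0, 0, 0, 0],
    [0, 0, 0, 0],
    [0, 0, 0, 0],
    [0, 0, 0, 0]
  ],
  "jaw": 1,
  "force": 60
}}

```text
clock: 26.67
eef_pos: [480.9, -294.7, 52.3]
tcp_rot: [-3.117, -0.462, 0.267]
contact_force: [-3.0, 7.4, 7.9]
opening: 0.426
```

Run:
```python
from fit import *
s,R=show();print(w2c(C0,s['eef_pos']));print('up 1cm in tool',(R.T@[0,0,1]).round(2),'caddy x 1cm',(R.T@np.r_[np.cos(.254),np.sin(.254),0]).round(2))
```

```text
t 26.67 pos [ 480.9 -294.7   52.3] rot [-3.117 -0.462  0.267] q [-0.785  0.496  2.085  0.916  0.528 -0.285] F [-3.   7.4  7.9] op 0.43 xax [0.864 0.236 0.446] zax [ 0.423  0.141 -0.895]
[-201.24243889  -85.37399485]
up 1cm in tool [ 0.45 -0.02 -0.89] caddy x 1cm [0.9  0.02 0.45]
```

Emit:
{"name": "drive_tool", "arguments": {
  "deltas": [
    [0.25, 0, -0.5, 0],
    [0.25, 0, -0.5, 0],
    [0.25, 0, -0.5, 0],
    [0.25, 0, -0.5, 0],
    [0.25, 0, -0.5, 0],
    [0, 0, 0, 0]
  ]
}}

```text
clock: 27.17
eef_pos: [479.9, -295.0, 78.9]
tcp_rot: [-3.116, -0.459, 0.268]
contact_force: [-3.3, 7.0, -3.6]
opening: 0.426
```

Run:
```python
from fit import *
s,R=show();print(w2c(C0,s['eef_pos']))
```

```text
t 27.17 pos [ 479.9 -295.    78.9] rot [-3.116 -0.459  0.268] q [-0.786  0.444  2.077  0.834  0.566 -0.192] F [-3.3  7.  -3.6] op 0.43 xax [0.865 0.237 0.443] zax [ 0.42   0.141 -0.896]
[-202.25156986  -85.39668988]
```

Emit:
{"name": "drive_tool", "arguments": {
  "deltas": [
    [0.15, 0, -0.3, 0],
    [0.15, 0, -0.3, 0],
    [0, 0, 0, 0]
  ]
}}

```text
clock: 27.42
eef_pos: [479.9, -295.1, 85.3]
tcp_rot: [-3.116, -0.459, 0.266]
contact_force: [-2.7, 7.2, -7.7]
opening: 0.42
```

Run:
```python
from fit import *
s,R=show();print(w2c(C0,s['eef_pos']))
```

```text
t 27.42 pos [ 479.9 -295.1   85.3] rot [-3.116 -0.459  0.266] q [-0.786  0.432  2.075  0.817  0.576 -0.171] F [-2.7  7.2 -7.7] op 0.42 xax [0.865 0.236 0.443] zax [ 0.42   0.141 -0.896]
[-202.25029328  -85.50485743]
```

Emit:
{"name": "drive_tool", "arguments": {
  "deltas": [
    [0.15, 0, -0.3, 0],
    [0.15, 0, -0.3, 0],
    [0, 0, 0, 0]
  ]
}}

```text
clock: 27.67
eef_pos: [477.1, -295.3, 88.0]
tcp_rot: [-3.116, -0.452, 0.268]
contact_force: [-0.3, -2.9, -44.0]
opening: 0.412
```

Run:
```python
from fit import *
s,R=show();print(w2c(C0,s['eef_pos']))
im,d,p=grab('top');W=cloud(d,p);x=fit(W,C0)[0];print('caddy',x.round(3))
im,d,p=grab('wrist','w6.png');W=cloud(d,p);Q=W.reshape(-1,3);Q=Q[np.isfinite(Q[:,2])];C=w2c(C0,Q)
k=(Q[:,2]>30)&(Q[:,2]<100)&(abs(C[:,1]+85)<14)
print([(b,round(float(np.median(Q[k&(C[:,0]>b)&(C[:,0]<=b+8),2])),1)) for b in range(-226,-150,8) if (k&(C[:,0]>b)&(C[:,0]<=b+8)).sum()>5])
```

```text
t 27.67 pos [ 477.1 -295.3   88. ] rot [-3.116 -0.452  0.268] q [-0.786  0.424  2.075  0.796  0.581 -0.153] F [ -0.3  -2.9 -44. ] op 0.41 xax [0.868 0.238 0.436] zax [ 0.414  0.14  -0.899]
[-205.01714595  -84.98700909]
caddy [ 6.42794e+02 -1.63885e+02  2.55000e-01]
[(-226, 85.1), (-218, 80.0), (-210, 78.2), (-202, 76.5), (-194, 74.5), (-186, 72.7), (-178, 70.9), (-170, 69.1), (-162, 83.5)]
```

View pics/w6.png

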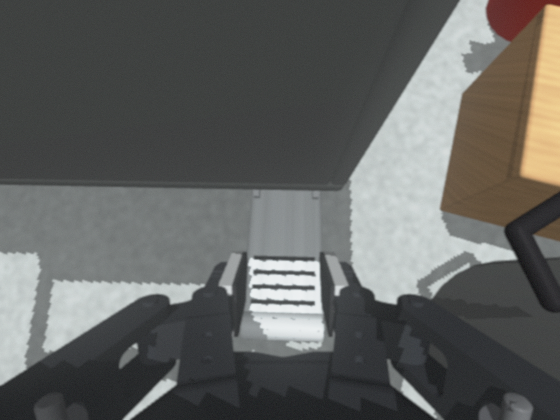

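The wrist view shows the pedal gripped between the pads at (240–335, 255–330). The blade slope reads 12.8° up and the pull hit a hard stop at 44 N, so the brake is released. The freed caddy rolled about 11 mm back. Next I let go and retreat.

Emit:
{"name": "drive_tool", "arguments": {
  "deltas": [
    [-0.2, 0, 0.4, 0],
    [0, 0, 0, 0]
  ]
}}

```text
clock: 27.93
eef_pos: [480.0, -294.9, 86.7]
tcp_rot: [-3.115, -0.459, 0.268]
contact_force: [-2.0, 7.7, -7.9]
opening: 0.412
```

Emit:
{"name": "drive_tool", "arguments": {
  "deltas": [
    [0, 0, 0, 0],
    [0, 0, 0, 0],
    [0, 0, 0, 0],
    [0, 0, 0, 0],
    [0, 0, 0, 0]
  ],
  "jaw": 0.4
}}

```text
clock: 28.35
eef_pos: [482.2, -298.0, 88.4]
tcp_rot: [-3.122, -0.461, 0.268]
contact_force: [-0.4, 0.6, 0.9]
opening: 0.599
```

Emit:
{"name": "drive_tool", "arguments": {
  "deltas": [
    [0, 0, -1.5, 0],
    [0, 0, -3, 0],
    [0, 0, -4, 0],
    [0, 0, -4, 0],
    [0, 0, -4, 0],
    [0, 0, -4, 0],
    [0, 0, 0, 0]
  ]
}}

```text
clock: 28.93
eef_pos: [395.0, -328.9, 278.4]
tcp_rot: [-3.132, -0.463, 0.27]
contact_force: [0.6, -0.7, 1.0]
opening: 0.602
```

Run:
```python
from fit import *
s,R=show()
im,d,p=grab('top');W=cloud(d,p);x=fit(W,C0)[0];print('top caddy',x.round(3))
im,d,p=grab('wrist');W=cloud(d,p);y=fit(W,x)[0];print('wrist caddy',y.round(3))
Q=W.reshape(-1,3);Q=Q[np.isfinite(Q[:,2])];C=w2c(y,Q);k=(Q[:,2]>30)&(Q[:,2]<100)&(abs(C[:,1]+85)<14)
print([(b,round(float(np.median(Q[k&(C[:,0]>b)&(C[:,0]<=b+8),2])),1)) for b in range(-226,-150,8) if (k&(C[:,0]>b)&(C[:,0]<=b+8)).sum()>5])
print(w2c(y,s['eef_pos']));to(cw(-250,0,252,y))
```

```text
t 28.93 pos [ 395.  -328.9  278.4] rot [-3.132 -0.463  0.27 ] q [-0.971  0.081  1.995  0.536  0.987  0.044] F [ 0.6 -0.7  1. ] op 0.6 xax [0.862 0.239 0.447] zax [ 0.428  0.129 -0.894]
top caddy [ 6.45784e+02 -1.63069e+02  2.55000e-01]
wrist caddy [ 6.44445e+02 -1.64487e+02  2.58000e-01]
[(-226, 81.8), (-218, 84.9), (-210, 80.4), (-202, 78.6), (-194, 76.9), (-186, 75.2), (-178, 73.2), (-170, 71.5), (-162, 69.7), (-154, 80.6)]
[-283.11319362  -95.25096173]
t 29.03 pos [ 395.1 -326.7  273.2] rot [-3.125 -0.462  0.268] q [-0.968  0.087  2.     0.538  0.981  0.043] F [-0.2  1.3  0.2] op 0.6 xax [0.863 0.237 0.445] zax [ 0.425  0.134 -0.895]
to [ 402.7 -228.3  252. ] total cm [ 2.05 -9.23  3.54] rows 3 each [ 0.68 -3.08  1.18]
```

Emit:
{"name": "drive_tool", "arguments": {
  "deltas": [
    [0, -3, 0.3, 0],
    [0.3, -3.2, 1, 0],
    [0.7, -3, 1.2, 0],
    [1, 0, 1, 0],
    [0, 0, 0, 0]
  ],
  "jaw": 1
}}

```text
clock: 29.45
eef_pos: [402.1, -224.9, 248.6]
tcp_rot: [-3.117, -0.459, 0.268]
contact_force: [-0.4, -0.6, 0.4]
opening: 0.001
```

Run:
```python
from fit import *
s,R=show();y=np.array([645.2,-163.7,.255]);print(w2c(y,s['eef_pos']));print('caddy x 1cm',(R.T@np.r_[np.cos(.255),np.sin(.255),0]).round(3))
to(cw(-227,0,252,y))
```

```text
t 29.45 pos [ 402.1 -224.9  248.6] rot [-3.117 -0.459  0.268] q [-8.000e-01 -2.000e-03  2.157e+00  5.570e-01  8.570e-01  1.540e-01] F [-0.4 -0.6  0.4] op 0.0 xax [0.865 0.237 0.443] zax [ 0.421  0.141 -0.896]
[-250.63382751    2.12369813]
caddy x 1cm [0.896 0.024 0.442]
t 29.45 pos [ 402.1 -224.9  248.6] rot [-3.117 -0.459  0.268] q [-8.000e-01 -2.000e-03  2.157e+00  5.570e-01  8.570e-01  1.540e-01] F [-0.4 -0.6  0.4] op 0.0 xax [0.865 0.237 0.443] zax [ 0.421  0.141 -0.896]
to [ 425.5 -221.   252. ] total cm [2.27 0.26 0.73] rows 1 each [2.27 0.26 0.73]
```

Emit:
{"name": "drive_tool", "arguments": {
  "deltas": [
    [0.7, 0, 0.35, 0],
    [0.7, 0, 0.35, 0],
    [0.6, 0, 0.3, 0],
    [0.7, 0, 0.35, 0],
    [0.9, 0, 0.44, 0],
    [1, 0, 0.5, 0],
    [1.1, 0, 0.54, 0],
    [1.1, 0, 0.54, 0],
    [1.1, 0, 0.54, 0],
    [1.1, 0, 0.54, 0],
    [0.9, 0, 0.44, 0],
    [0.7, 0, 0.35, 0]
  ]
}}

```text
clock: 30.45
eef_pos: [517.1, -194.4, 250.6]
tcp_rot: [-3.12, -0.46, 0.268]
contact_force: [0.1, -0.6, 0.6]
opening: -0.0
```

Run:
```python
from fit import *
s,R=show()
im,d,p=grab('top');W=cloud(d,p);y=fit(W,cw(100,0,0,[645,-164,.255])[:2].tolist()+[.255])[0];print('caddy',y.round(3),w2c([645.2,-163.7,.255],y))
print(w2c(y,s['eef_pos']))
```

```text
t 30.45 pos [ 517.1 -194.4  250.6] rot [-3.12  -0.46   0.268] q [-0.566  0.113  2.028  0.519  0.765  0.395] F [ 0.1 -0.6  0.6] op -0.0 xax [0.864 0.237 0.444] zax [ 0.423  0.138 -0.896]
caddy [ 7.38051e+02 -1.38995e+02  2.54000e-01] [96.07982406  0.48472932]
[-227.72812161    1.96619743]
```

Emit:
{"name": "drive_tool", "arguments": {
  "deltas": [
    [0.5, 0, 0.25, 0],
    [0.5, 0, 0.25, 0],
    [0.4, 0, 0.2, 0],
    [0.4, 0, 0.2, 0],
    [0.3, 0, 0.15, 0],
    [0.3, 0, 0.15, 0]
  ]
}}

```text
clock: 31.0
eef_pos: [541.8, -187.8, 250.4]
tcp_rot: [-3.12, -0.46, 0.267]
contact_force: [-0.5, -2.1, 1.2]
opening: 0.003
```

```bash
cat > cc.py <<'E'
from fit import *
s,R=show()
im,d,p=grab('top');W=cloud(d,p);y=fit(W,[745,-137,.255])[0];print('caddy',y.round(3),w2c([645.2,-163.7,.255],y))
print(w2c(y,s['eef_pos']))
Q=W.reshape(-1,3);Q=Q[np.isfinite(Q[:,2])];C=w2c(y,Q)
k=(abs(Q[:,2]-100)<12)&(C[:,0]>140)&(C[:,0]<260)&(abs(C[:,1])<120);print('stop x',k.sum(),np.percentile(C[k,0],[3,50,97]).round(1))
E
python3 cc.py
```

```text
t 31.0 pos [ 541.8 -187.8  250.4] rot [-3.12  -0.46   0.267] q [-0.525  0.142  1.994  0.506  0.752  0.444] F [-0.5 -2.1  1.2] op 0.0 xax [0.864 0.237 0.444] zax [ 0.423  0.138 -0.896]
caddy [ 7.61256e+02 -1.33055e+02  2.55000e-01] [120.03274839   0.37911708]
[-226.21055507    2.41767029]
stop x 142 [140.5 142.8 172.9]
```

Emit:
{"name": "drive_tool", "arguments": {
  "deltas": [
    [0.3, 0, 0.15, 0],
    [0.3, 0, 0.15, 0],
    [0.3, 0, 0.15, 0],
    [0, 0, 0, 0]
  ]
}}

```text
clock: 31.38
eef_pos: [544.6, -184.9, 246.1]
tcp_rot: [-3.117, -0.447, 0.269]
contact_force: [-37.1, -13.2, 3.6]
opening: -0.0
```

```bash
python3 cc.py
```

```text
t 31.38 pos [ 544.6 -184.9  246.1] rot [-3.117 -0.447  0.269] q [-0.514  0.153  1.988  0.491  0.753  0.462] F [-37.1 -13.2   3.6] op -0.0 xax [0.869 0.24  0.433] zax [ 0.41   0.139 -0.901]
caddy [ 7.62098e+02 -1.32848e+02  2.56000e-01] [120.89980781   0.36772681]
[-223.54680549    4.6704217 ]
stop x 147 [140.3 143.1 173.3]
```

Emit:
{"name": "drive_tool", "arguments": {
  "deltas": [
    [-0.15, 0, -0.07, 0],
    [-0.15, 0, -0.07, 0],
    [-0.15, 0, -0.07, 0],
    [-0.15, 0, -0.07, 0],
    [-0.15, 0, -0.07, 0],
    [-0.1, 0, -0.05, 0],
    [0, 0, 0, 0]
  ]
}}

```text
clock: 32.02
eef_pos: [542.7, -187.9, 250.9]
tcp_rot: [-3.121, -0.461, 0.268]
contact_force: [-1.0, 0.3, -2.1]
opening: 0.002
```

```bash
python3 cc.py
```

```text
t 32.02 pos [ 542.7 -187.9  250.9] rot [-3.121 -0.461  0.268] q [-0.525  0.142  1.993  0.506  0.751  0.444] F [-1.   0.3 -2.1] op 0.0 xax [0.864 0.237 0.445] zax [ 0.424  0.137 -0.895]
caddy [ 7.62165e+02 -1.32817e+02  2.55000e-01] [120.97257644   0.38013052]
[-226.2541615     2.18067583]
stop x 132 [140.8 143.1 171.9]
```

Emit:
{"name": "drive_tool", "arguments": {
  "deltas": [
    [-0.6, 0, -0.3, 0],
    [-1.5, 0, -0.8, 0],
    [-2.5, 0, -2, 0],
    [-2.5, 0, -3, 0],
    [0, 0, -4, 0],
    [0, 0, -4, 0],
    [0, 0, -4, 0],
    [0, 0, 0, 0],
    [0, 0, 0, 0]
  ]
}}

```text
clock: 32.82
eef_pos: [404.7, -230.8, 384.0]
tcp_rot: [-3.127, -0.464, 0.268]
contact_force: [0.1, -0.4, -0.9]
opening: 0.001
```

Run:
```python
import runpy;runpy.run_path('cc.py')
from bod import *
y=np.array([762.1,-132.8,.255])
im,d,p=grab('scene','s9.png');W=cloud(d,p);Q=W.reshape(-1,3);Q=Q[np.isfinite(Q[:,2])];x=fit(W,y+[3,3,0])[0];print('scene caddy',x.round(3));C=w2c(x,Q)
for a in(-112,-34,44):
    k=(abs(C[:,0]-a)<16)&(C[:,1]>95)&(C[:,1]<185)&(Q[:,2]>255)&(Q[:,2]<285);print('head',a,k.sum(),np.median(Q[k,2]),np.median(C[k,0]),np.percentile(C[k,1],[2,98]))
im,d,p=grab('top','t9.png');W=cloud(d,p);Q=W.reshape(-1,3);Q=Q[np.isfinite(Q[:,2])];C=w2c(y,Q);k=(Q[:,2]>30)&(Q[:,2]<100)&(abs(C[:,1]+85)<14)
print('pedal',[(b,round(float(np.median(Q[k&(C[:,0]>b)&(C[:,0]<=b+8),2])),1)) for b in range(-226,-150,8) if (k&(C[:,0]>b)&(C[:,0]<=b+8)).sum()>2])
s0=np.load('s0.npz');k=np.abs(im.astype(int)-s0['b']).sum(2)
```

```text
t 32.82 pos [ 404.7 -230.8  384. ] rot [-3.127 -0.464  0.268] q [-0.805 -0.145  1.97   0.456  1.139  0.337] F [ 0.1 -0.4 -0.9] op 0.0 xax [0.862 0.237 0.447] zax [ 0.427  0.133 -0.894]
caddy [ 7.62163e+02 -1.32828e+02  2.55000e-01] [120.96820299   0.36991335]
[-370.62817155   -4.69035953]
stop x 138 [140.5 142.9 170.8]
scene caddy [ 7.66069e+02 -1.29320e+02  2.53000e-01]
head -112 307 270.45528013650477 -107.85675478775678 [ 96.53551862 170.41745298]
head -34 324 270.8130155352211 -30.752866147076123 [ 97.38297186 170.55047276]
head 44 343 270.76599145264345 46.686673020251625 [ 96.48429765 169.93497814]
pedal [(-226, 82.7), (-218, 82.8), (-210, 77.7), (-202, 76.5), (-194, 74.1), (-178, 68.9), (-170, 71.1), (-162, 68.6), (-154, 71.9)]
```

View pics/s9.png

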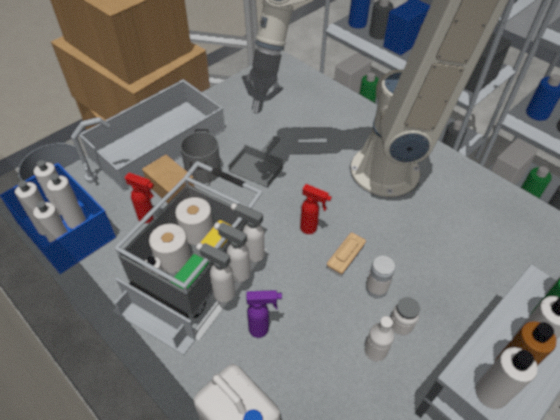

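The final scene view shows three bottles hanging evenly at (222,275), (238,258) and (255,238), with the caddy in its bay. The bystanders and the red and purple look-alikes stand where they were.

```bash
python3 -c "
from rig import job
print(job.sign_off())"
```

```text
the job is handed in; nothing more can be done
None
```

The job is done and handed in at about 33 s of the 72 s allowed; the sign-off gave no verdict.

- **Brake down:** I pressed the pedal until it bottomed at 53 N. The pad then read about 48 mm above the bench, against about 49 mm expected when down.
- **Bottle hung:** I took the white bottle by its head and hung it half-way between the other two. In the last scene picture the three heads sit at caddy x = -107.9, -30.8 and 46.7 mm, where the exact middle is -30.6. All three are at the same height and distance from the rail to within about 1 mm.
- **Brake up:** I gripped the pedal and lifted it until it hit its stop at 44 N. The pad then read about 77 mm, and about 76 mm in the last check.
- **Caddy parked:** I pushed the handle until the caddy met the stop at 39 N, about 121 mm of travel. It did not move when I backed the arm off, and the arm touches nothing.

Some readings disagreed or came close to a limit:
- **Caddy movement:** it crept 1.5 mm while braked. Once the brake was lifted it rolled about 11 mm towards the robot before I pushed it in.
- **Camera differences:** the scene and top cameras differ by about 4 mm, so I checked the hanging against the other two bottles in the same camera.
- **Elbow joint:** the drive keeps the tool's lean fixed, so I tilted and levelled it by pushing the arm against its reach and joint limits. The elbow then read 0.058 rad against its 0.06 rad limit, so it was at or just past it.
- **Bystanders:** I checked these by eye only in the last scene picture. All looked unmoved.

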